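Hang up the lid of the repairer's sloping parts case

ROBOT

A 7-joint arm with a two-finger parallel gripper is mounted at the origin on the work surface. World frame = base frame: x ahead of the robot, y to its left, z up, the work surface at z = 0. Lengths are in m, angles in rad, forces in N, time in s.
With the tool pointing down it reaches from about 0.425 to 1.025 m from the base axis. Payload 9.4 kg.
Tool frame: the origin (TCP) lies at the very end of the fingers, on their centre line; the grasp point (between the pads) lies 19 mm behind it (arm.grip_point_offset is the distance from the TCP to the grasp point, in m); z points along the fingers, x is the direction in which the jaws open and shut, and the axes are right-handed (so a half turn about z gives the same grasp; the last joint's range is limited). The gripper opens to 85 mm and grips with 20 to 120 N. Pads are 22 mm wide; open, the fingers measure 114 mm over their backs; the gripper's body (76 mm by 85 mm) begins 54 mm behind the grasp point. The pads swing forward as they close: fully open they stand 13 mm farther back than shut.
Start: joints at [1.199, 0.599, -0.003, 1.599, 0.002, 0.943, -0.08], TCP at [0.211, -0.694, 0.231] pointing down, gripper open.
Joint ranges: [-2.57, 2.57], [-0.35, 1.97], [-1.29, 1.29], [0.11, 2.56], [-1.05, 4.19], [0.11, 1.86], [-2.63, 2.63]. Speed limits (rad/s): [2.22, 2.22, 3.01, 3.01, 3.14, 3.14, 3.14].

INTERFACE

Orientations are given as a unit quaternion [x, y, z, w].
In Python, from bench import arm gives the robot as it stands.
- The arm moves only by the tool move_arm, never from a script. Its argument "plan" is a list of rows, each a list of 6 numbers: the shift along the world's x, y, z in m, then the turn, a rotation vector about the world's x, y, z in degrees. A call has 1 to 20 rows; each row shifts and turns the commanded pose from where the row before left it; what a row does not reach is not made up. A row lasts 1/10 s, in which the tool goes at most 50 mm and 8.59 degrees, less where a joint would pass 70% of its speed; a pose out of reach is approached as far as the arm can. A call with a gripper value outside its range is refused whole. "gripper" is the closure, from 0 (fully open) to 1 (shut), set as the call begins (left out, the last holds). The fingers move at their own pace and stop on an object; the grip force is fixed at half the most. Time passes only in rows, so rows that do not move let the fingers close. It gives the time, the measured TCP pose, the force and the opening at its end, in the units of the state.
- arm.get_obs(): the state, without advancing time (a new reading comes with each control period).
- arm.grab_frame(name): name is "side" or "top"; returns (picture, depth): 400x640x3 uint8, red, green, blue; 400x640 float32, m along the optical axis (not along the pixel's ray), 0 where there is no reading.
- arm.camera_info(name): a dict with "vfov" (degrees; the focal length in pixels is half the picture's height over the tangent of half this angle, whatever the lens; pixels are square), "cx", "cy" (the principal point, pixels), "R" (3x3) and "t" (3): a world point X has camera coordinates R X + t. Camera axes: x right, y down, z forward; pixel columns grow to the right and rows downward; lengths in m; the calibration is good to about 2 mm. A picture is of the moment at which its call begins. camera_info takes no time and is no camera call.
- arm.sign_off(): hands the job in, once; it reports no verdict.
The state is a dict: "time": time; "joint_pos": joint angles; "dq": joint speeds; "joint_torque": joint torques, N m; "tool_pos": TCP position; "tool_rot": TCP orientation; "contact_force": force on the tool from outside, world axes, zero at the start; "torque": the same for the moment, N m; "width": finger opening in m.
Only numpy, scipy, OpenCV 4.12 (cv2) and the standard library are available. Lean on these libraries where they do the work, as an engineer would, in place of code of your own. Each camera call takes 0.05 s, during which the arm holds its last target.

TASK

The repairer is setting up for work: take the lid off the sloping wooden parts case and hang it up out of the way. Lift the lid's low end over the stop lip, slide the lid down the slope until it is clear of its grooves, then hang it by its two holes on the free pair of pins of the sloping rack, beside the lid that hangs there already: both holes over their pins, grip bar uppermost, lid lying flat against the board with its low end down the slope. Do not knock the vise, the camera in it or the hanging lid, leave the loose things where they are, and let go of the lid at the end.

Things in the scene. Friction and masses are not known exactly. Their poses are not given: they have to be found in the camera images.
- lid: plain wooden sliding lid, 150 mm long (its x, up the slope), 96 wide (y), 6 thick, about 90 g. A dark wooden grip bar stands across it: 60 mm long in y, 14 thick in x, 22 high above the upper face, its middle 30 mm from the low end. Origin: centre of the grip bar, 11 mm above the upper face, 17 above the underside; z points out of the upper face. At the start it lies shut in the case.
- lid_holes (a point): point midway between the lid's two round 14 mm through holes, at the lid's underside, 15 mm from its high end (in the lid's axes 105 mm in x and -17 mm in z from the grip bar's centre). The hole centres lie 26 mm either side of it in y.
- lid_end (a point): middle of the lid's low end, at its underside (lid axes: -30 mm in x, -17 mm in z from the grip bar's centre).
- lid_tail (a point): middle of the lid's high end, at its underside (lid axes: 120 mm in x, -17 mm in z from the grip bar's centre).
- case_top: sloping top of the fixed pine parts case. Origin: centre of the lid's bed on the groove floor, 106 mm above the table; x points up the 25 degree slope, y across, z out of the slope. The shut lid lies centred on it between side walls 100 mm apart (2 mm play each side), its low end, at x = -75 mm, 1 mm behind the stop lip.
- stop_lip (a point): middle of the top of the stop lip, which runs across the low end of the case: 10 mm broad (x = -76 to -86 mm in the axes of the case top), its top 4 mm above the groove floor.
- groove_mouth (a point): point on the groove floor, mid-way across, where the grooves' tops begin. These 8 mm wide strips cover the lid's edges from x = -25 to +77 mm in the axes of the case top, their undersides 11.5 mm and tops 17.5 mm above the groove floor: 5.5 mm play over the 6 mm lid, which is open above nearer its low end. The high end comes free after 100 mm of travel down the slope.
- case: the fixed parts case: a wedge-shaped wooden box 160 mm front to back (x), 117 wide (y), 75 high at its low front edge, which faces the robot give or take its turn, and 163 at the back. Origin: centre of its underside on the table.
- free_pins: the free pair of steel pins on the sloping rack. Origin: midway between them on the face of the board; x points up the board's 33 degree slope, y along the pair, z out of the board along the pins. Pins 8 mm thick, at y = -26 and +26 mm, standing 23 mm out of the board, with round ends. Nothing is above them.
- rack: fixed sloping rack: a pine board 195 mm long up its 33 degree slope, 250 wide (y), on two brackets, low edge facing the robot give or take its turn. Origin: on the table under the middle of the board; the board's face is 84 mm up there. Two pairs of pins, 117 mm above the table, 62 mm left and right of the middle; either may be the free one.
- hung_lid: an equal lid that hangs already (fixed) on the other pair of pins, 124 mm beside the free pair. Origin midway between its pins on the board's face, axes as for the free pins; it covers 48 mm either side in y and x = 12 to -138 mm, 6 mm thick, its grip bar (to 28 mm off the board) at x = -108 mm. Not to be knocked.
- vise: fixed cast-iron bench vise with a chrome rangefinder camera upright in its jaws. Origin: on the table under its middle. It reaches about 95 mm to its front (-x: screw and handle), 70 mm to its back and, by the camera, 70 mm to either side (y); 185 mm high. Not to be knocked.
- meter_center (a point): centre of a black bakelite light meter, 95 x 60 x 32 mm, lying on the table in front of the rack; a bystander.
- cap_a_center (a point): centre of a brass lens cap, 53 mm across, 10 mm high, on the table in front of the case, a bystander.
- cap_b_center (a point): centre of the other brass lens cap, the same size, on the table in front of the case, a bystander.
- hood_center (a point): centre of a ribbed aluminium lens hood, 59 mm across, 36 mm high, on the table in front of the vise, a bystander.
- canister_center (a point): centre of a red film canister, 34 mm across, 51 mm high, upright on the table in front of the case, beside the lid's way out; a bystander.
- driver_grip (a point): handle of a small screwdriver, 140 mm long, lying beside the case, a bystander.
Not all that is in view belongs to the job. What is shaped like the lid but blue or pink is not meant.

How it is judged:
On the way, in this order (a step that is already met when the one before it is completed fails the run):
1. the lid's low end has been lifted over the stop lip and has passed it, its high end still under the grooves' tops (x of lid_end in the frame of case_top below -0.083 m and z of lid_end in the frame of case_top above 0.0025 m and x of lid_tail in the frame of case_top above -0.015 m and z of lid_tail in the frame of case_top below 0.008 m).
2. the lid has been slid down the slope until its high end is clear of the grooves (x of lid_tail in the frame of case_top below -0.025 m and distance between lid_tail and case_top below 0.12 m).
At the end, for the whole second after the job is handed in: The lid hangs at rest on the free pins: the midpoint of its two holes within 7 mm of the foot of the pair and less than 4 mm off the board, the lid flat on the board within 0.06 rad, its low end at least 120 mm down the slope from the pins, released (distance between lid_holes and free_pins below 0.007 m and z of lid_holes in the frame of free_pins below 0.004 m and angle between the z axis of lid and the z axis of free_pins, either way round below 0.06 rad and x of lid_end in the frame of free_pins below -0.12 m and linear speed of lid below 0.02 m/s and angular speed of lid below 0.1 rad/s); the robot touches nothing.
It fails at once if a loose bystander is shifted by more than 25 mm (distance of any of meter_center, cap_a_center, cap_b_center, hood_center, canister_center, driver_grip from where it was at the start of the episode above 0.025 m).
It fails at once if the vise or the camera in it is knocked (over 8 N) (contact force between vise and anything else above 8 N).
It fails at once if the lid that already hangs is knocked (over 8 N) (contact force between hung_lid and anything else above 8 N).
It also fails if it takes over 58 s, if anything falls off the work surface, if the arm or the gripper's body presses on something with over 40 N, if the wrist force passes 120 N, or if a joint passes its speed limit or range.

## Working session

There is one attempt and no reset: what is moved stays moved. The work goes in short steps, Python scripts to look and compute and a tool call to move; the robot and the scene stay as the last step left them, time stands still between calls to the robot, and variables do not carry over. Pictures are saved under pics/ and viewed, and the job is handed in when it is done.

Besides the shell and the picture viewer there is one more tool, called after "Call:" as a command line: name --pt "numbers of a row" for each row, then --argument value for the rest. move_arm: Moves the arm, as the interface text tells. Its arguments: {"type":"object","properties":{"plan":{"type":"array","items":{"type":"array","items":{"type":"number"}}},"gripper":{"type":"number"}},"required":["plan"]}

```bash
ls; mkdir -p pics; python3 - <<'E'
from bench import arm
import cv2,numpy as np
for n in ("side","top"):
    im,d=arm.grab_frame(n)
    cv2.imwrite(f"pics/{n}0.png",cv2.cvtColor(im,cv2.COLOR_RGB2BGR)); np.save(f"{n}_d0.npy",d)
    ci=arm.camera_info(n); print(n,ci)
o=arm.get_obs();print(o)
E
```

```text
pics
side {'vfov': 46.953262491586706, 'cx': 321.73991610472325, 'cy': 204.09849433177126, 'R': array([[-0.73998445, -0.67247749, -0.01403708],
       [-0.4831616 ,  0.54595129, -0.6844648 ],
       [ 0.46795073, -0.49971112, -0.72891077]]), 't': array([0.39882003, 0.31371911, 1.17686961])}
top {'vfov': 52.55486794519598, 'cx': 323.9519108265683, 'cy': 197.80043607765245, 'R': array([[ 0.00925133, -0.99964426, -0.02501535],
       [-0.99222009, -0.00607091, -0.12434802],
       [ 0.12415192,  0.02597112, -0.99192328]]), 't': array([0.02537405, 0.5568822 , 1.11837603])}
{'time': 0.1, 'joint_pos': array([ 1.19929743,  0.60005937, -0.00256264,  1.60005367,  0.00179954,
        0.94292222, -0.07979103]), 'dq': array([ 0.00078134, -0.00280528, -0.00010146, -0.00131316, -0.00016682,
        0.00018448, -0.00067402]), 'joint_torque': array([ 4.97888235e-03, -7.77994251e+01,  1.57051452e+00, -2.58621329e+01,
        1.27178940e-02,  5.55265986e-03,  1.69740684e-05]), 'tool_pos': array([ 0.2105202 , -0.69331113,  0.2304914 ]), 'tool_rot': array([ 8.03313850e-01, -5.95555488e-01, -6.12895946e-04, -3.78148279e-04]), 'contact_force': array([-0.03019303, -0.59644069,  0.43881085]), 'torque': array([0.02026432, 0.01491619, 0.00820763]), 'width': 0.08528051484942546}
```

View pics/side0.png

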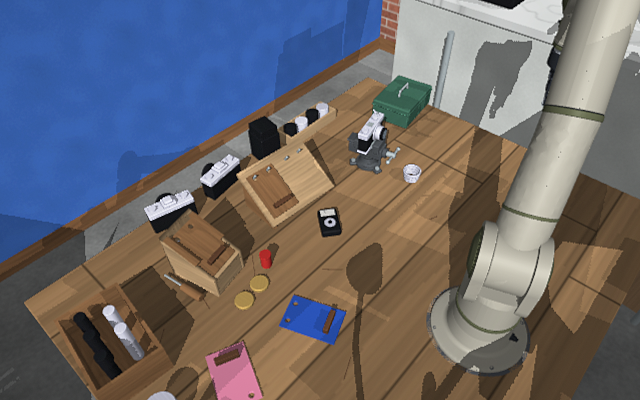

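View pics/top0.png

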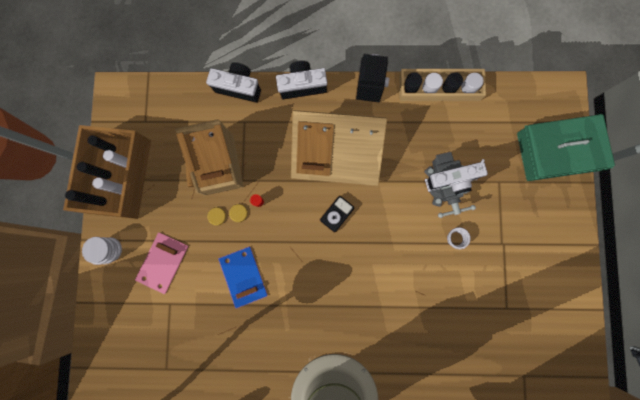

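The candidates shaped like the lid are:
- Case lid, top (208,155) / side (203,243), plain wood in the sloping case. This is the one wanted.
- Hung lid at (316,148) on the rack.
- Blue lid at (243,277).
- Pink lid at (162,263).

Next I'll enlarge crops to check the choice.

```bash
cat > h.py <<'E'
import numpy as np,cv2
from bench import arm
def K(n):
    c=arm.camera_info(n); f=200/np.tan(np.radians(c['vfov']/2)); return f,c['cx'],c['cy'],np.array(c['R']),np.array(c['t'])
def cloud(n,d):
    f,cx,cy,R,t=K(n); v,u=np.mgrid[0:400,0:640]
    P=np.stack([(u-cx)/f*d,(v-cy)/f*d,d],-1)
    W=(P-t)@R; W[d<=0]=np.nan; return W
def proj(n,X):
    f,cx,cy,R,t=K(n); p=np.asarray(X)@R.T+t; return np.stack([f*p[...,0]/p[...,2]+cx,f*p[...,1]/p[...,2]+cy],-1)
def ray(n,u,v):
    f,cx,cy,R,t=K(n); return -R.T@t, R.T@np.array([(u-cx)/f,(v-cy)/f,1])
def tri(ps): # list of (cam,u,v)
    A=np.zeros((3,3));b=np.zeros(3);rs=[ray(*p) for p in ps]
    for c,d in rs:
        d=d/np.linalg.norm(d);M=np.eye(3)-np.outer(d,d);A+=M;b+=M@c
    X=np.linalg.solve(A,b)
    return X,[np.linalg.norm(np.cross(X-c,d/np.linalg.norm(d))) for c,d in rs]
def crop(src,out,x0,y0,x1,y1,s):
    im=cv2.imread(src)[y0:y1,x0:x1]; cv2.imwrite(out,cv2.resize(im,None,fx=s,fy=s,interpolation=cv2.INTER_CUBIC))
def T25(yaw,sl):
    c,s=np.cos(yaw),np.sin(yaw);a=np.radians(sl)
    return np.array([[c,-s,0],[s,c,0],[0,0,1]])@np.array([[np.cos(a),0,-np.sin(a)],[0,1,0],[np.sin(a),0,np.cos(a)]])
E
python3 - <<'E'
from h import *
crop("pics/top0.png","pics/t_case.png",160,105,270,235,6) if 0 else crop("pics/top0.png","pics/t_case.png",160,110,280,200,6)
crop("pics/side0.png","pics/s_case.png",140,190,280,310,5)
crop("pics/top0.png","pics/t_rack.png",280,100,400,190,6)
crop("pics/side0.png","pics/s_rack.png",225,130,345,230,6)
for n in ("side","top"):
    W=cloud(n,np.load(f"{n}_d0.npy"))
    for nm,(u,v) in {"side":dict(lid=(210,248),rack=(300,180),cap=(260,283),table=(330,300)),"top":dict(lid=(205,150),rack=(350,160),cap=(237,212),table=(300,250))}[n].items(): print(n,nm,W[v,u].round(4))
E
```

```text
side lid [0.6363 0.3348 0.1048]
side rack [ 0.6666 -0.0395  0.0678]
side cap [0.5083 0.2856 0.0108]
side table [ 0.3349  0.1915 -0.0026]
top lid [0.6736 0.3489 0.1216]
top rack [ 0.6596 -0.043   0.0672]
top cap [0.5164 0.2827 0.0123]
top table [ 0.4085  0.0986 -0.0021]
```

View pics/t_case.png

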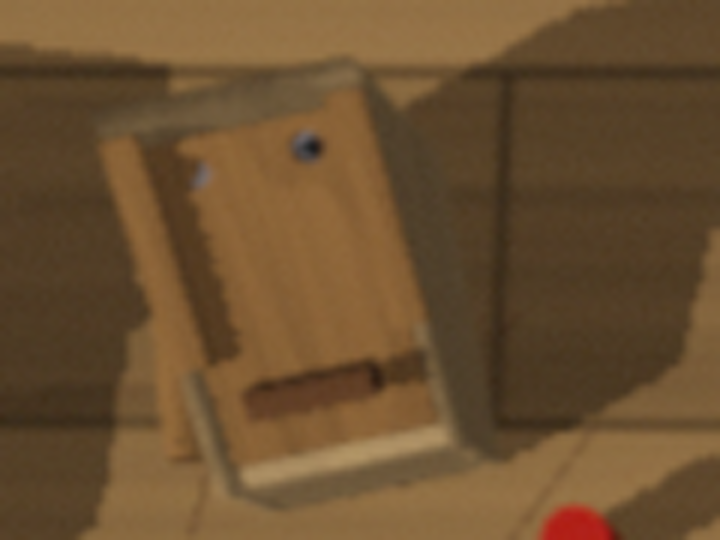

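View pics/s_case.png

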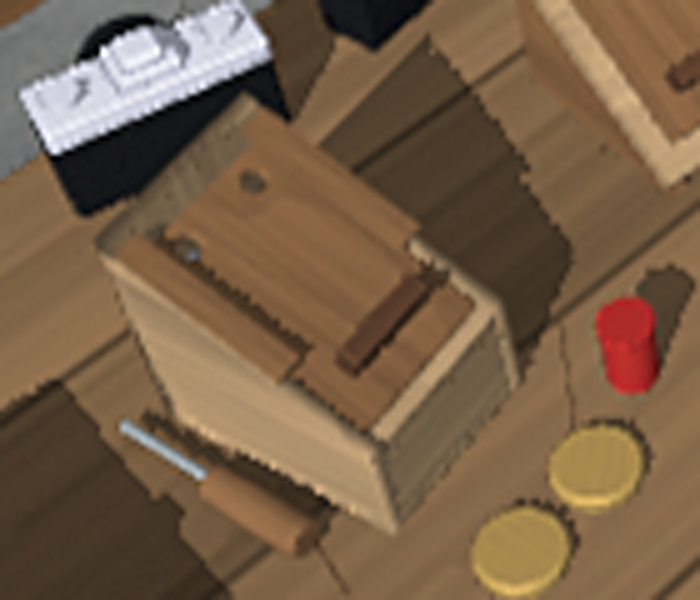

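View pics/t_rack.png

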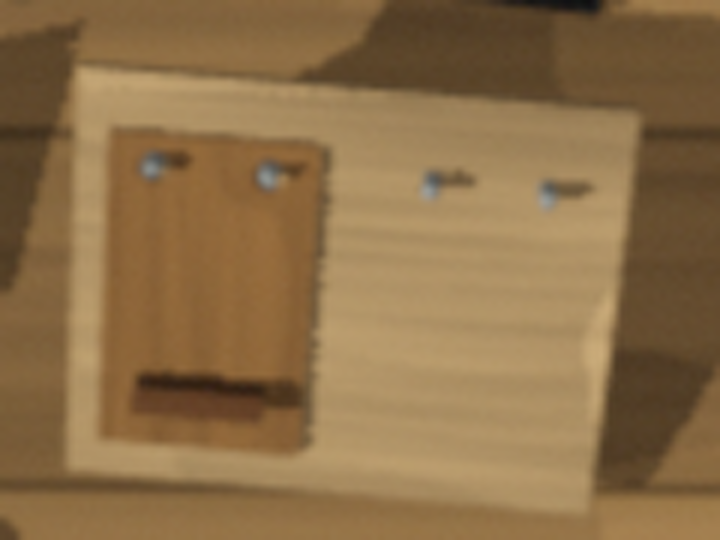

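View pics/s_rack.png

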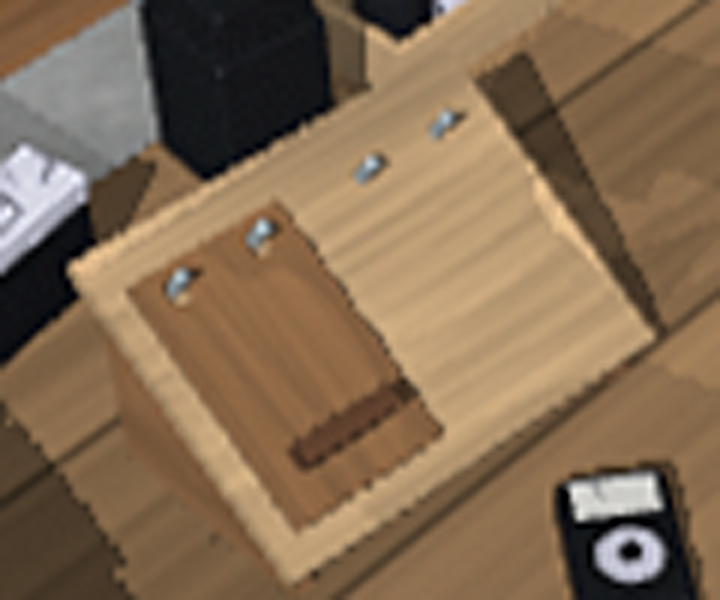

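```bash
cat > fit.py <<'E'
from h import *
from scipy.optimize import least_squares
C=[cloud(n,np.load(f"{n}_d0.npy")) for n in ("side","top")]
for n,W in zip(("side","top"),C):
    P=W.reshape(-1,3)
    # table bias
    m=(abs(P[:,0]-.4)<.05)&(abs(P[:,1])<.15); print(n,"table",np.nanmedian(P[m,2]))
# case walls
c0=np.array([.68,.335])
def rect(p,P):
    x,y,a=p;c,s=np.cos(a),np.sin(a);d=P[:,:2]-[x,y];u=d@[c,s];v=d@[-s,c]
    q=np.stack([abs(u)-.08,abs(v)-.0585],-1)
    return np.hypot(*np.maximum(q,0).T)+np.minimum(q.max(1),0)
for sel in ((0,),(1,),(0,1)):
    P=np.concatenate([C[i].reshape(-1,3) for i in sel]);P=P[np.isfinite(P).all(1)]
    m=(P[:,2]>.03)&(P[:,2]<.07)&(np.hypot(*(P[:,:2]-c0).T)<.125); Q=P[m]
    r=least_squares(lambda p:rect(p,Q),[.66,.345,.2],loss='soft_l1',f_scale=.002)
    print(sel,len(Q),r.x,np.degrees(r.x[2]),np.median(abs(rect(r.x,Q))))
E
python3 fit.py
```

```text
side table -0.000921761239283089
top table 0.00044741202122685285
(0,) 608 [0.65601361 0.34884515 0.22189165] 12.713455288968733 0.0007757961454555942
(1,) 288 [0.65759733 0.34561013 0.22178077] 12.707101899635834 0.00036051834653243187
(0, 1) 896 [0.65654166 0.34789186 0.22178428] 12.707303135780872 0.0011716787814465522
```

```bash
cat > fit2.py <<'E'
from h import *
from scipy.optimize import least_squares
def rackpts(p):
    x,y,a=p;R=T25(a,33);o=np.array([x,y,.084])
    up=lambda q:o+R@np.array(q)
    b={k:up(v) for k,v in dict(bl=(-.0975,.125,0),br=(-.0975,-.125,0),tr=(.0975,-.125,0),tl=(.0975,.125,0)).items()}
    for i,y0 in enumerate((.088,.036,-.036,-.088)): b[f'pt{i}']=up((.0606,y0,.023)); b[f'pb{i}']=up((.0606,y0,0))
    return b
t=lambda u,v:(u/6+280-.4,v/6+100-.4)
s=lambda u,v:(u/6+225-.4,v/6+130-.4)
obs=dict(top=dict(br=t(590,508),tr=t(640,112),tl=t(78,67),bl=t(66,468),pt0=t(150,168),pt1=t(267,177),pt2=t(430,187),pt3=t(547,197)),
 side=dict(br=s(658,333),tl=s(72,267),tr=s(472,78),bl=s(292,578)))
def res(p,cams):
    b=rackpts(p);return np.concatenate([proj(c,b[k])-o for c in cams for k,o in obs[c].items()])
if __name__=="__main__":
    for cams in (("top",),("side",),("top","side")):
        r=least_squares(lambda p:res(p,cams),[.66,-.02,0],loss='soft_l1'); print(cams,r.x,np.degrees(r.x[2]));print(r.fun.reshape(-1,2).round(1).tolist() if 0 else res(r.x,cams).reshape(-1,2).round(1).tolist())
    p=r.x
    # overlay
    for c,(x0,y0) in dict(top=(280,100),side=(225,130)).items():
        im=cv2.imread(f"pics/{c}0.png")[y0:y0+100,x0:x0+120];im=cv2.resize(im,None,fx=6,fy=6,interpolation=cv2.INTER_CUBIC)
        b={k:tuple(np.round((proj(c,v)-[x0,y0]+.4)*6).astype(int).tolist()) for k,v in rackpts(p).items()}
        for q,w in (("bl","br"),("br","tr"),("tr","tl"),("tl","bl"),*[(f"pb{i}",f"pt{i}") for i in range(4)]): cv2.line(im,b[q],b[w],(0,0,255),1)
        cv2.imwrite(f"pics/ov_{c}_rack.png",im)
    for n in ("side","top"):
        W=cloud(n,np.load(f"{n}_d0.npy")).reshape(-1,3);R=T25(p[2],33);L=(W-[p[0],p[1],.084])@R
        m=(abs(L[:,0])<.08)&(L[:,1]<-.03)&(L[:,1]>-.11)&(abs(L[:,2])<.012);A=np.c_[L[m,:2],np.ones(m.sum())];print(n,m.sum(),np.median(L[m,2]),np.linalg.lstsq(A,L[m,2],rcond=None)[0])
        m=(abs(L[:,0]+.0)<.03)&(abs(L[:,1]-.062)<.04)&(abs(L[:,2])<.03);print("hunglid z",np.median(L[m,2]))
E
python3 fit2.py
```

```text
('top',) [ 0.68697199 -0.00495272 -0.07591436] -4.349572516993697
[[-0.3, 0.4], [-0.1, -0.7], [-0.2, -0.1], [0.2, 0.1], [0.1, -0.1], [0.1, -0.1], [0.0, 0.3], [0.2, 0.1]]
('side',) [ 0.68211938 -0.00137354 -0.10759592] -6.164792212747628
[[0.6, 2.0], [0.4, -1.0], [-2.4, -5.0], [0.0, 0.8]]
('top', 'side') [ 0.68658255 -0.0044715  -0.08152977] -4.671311721473235
[[-0.7, 0.8], [-0.2, -0.3], [-0.2, -0.2], [-0.1, 0.0], [0.0, -0.1], [0.0, -0.0], [-0.1, 0.5], [0.1, 0.4], [-0.1, -0.0], [0.2, -1.3], [-3.8, -6.2], [1.0, -0.3]]
side 1079 0.0002817737250809867 [0.00376159 0.00223574 0.00047497]
hunglid z 0.006458731047038328
top 1585 0.0007223260350268941 [0.0010313  0.00413793 0.00103736]
hunglid z 0.006526522301367024
```

```bash
sed -i "s/,tr=s(472,78)//" fit2.py; python3 fit2.py
```

```text
('top',) [ 0.68697199 -0.00495272 -0.07591436] -4.349572516993697
[[-0.3, 0.4], [-0.1, -0.7], [-0.2, -0.1], [0.2, 0.1], [0.1, -0.1], [0.1, -0.1], [0.0, 0.3], [0.2, 0.1]]
('side',) [ 0.68595737 -0.00213952 -0.07942746] -4.550858116571738
[[-0.4, 0.4], [-0.2, -0.8], [0.7, 0.3]]
('top', 'side') [ 0.68692874 -0.00450423 -0.07796946] -4.4673207746913715
[[-0.5, 0.5], [-0.3, -0.6], [-0.3, -0.2], [-0.0, 0.0], [-0.0, -0.1], [-0.0, -0.1], [-0.1, 0.3], [0.1, 0.2], [-0.2, -0.2], [0.2, -1.3], [1.1, -0.3]]
side 1078 0.00058374588559063 [0.00374798 0.00057383 0.00068455]
hunglid z 0.006543865930470605
top 1582 0.0010355377072389731 [0.00108371 0.00155578 0.00118264]
hunglid z 0.006600980390434318
```

View pics/ov_side_rack.png

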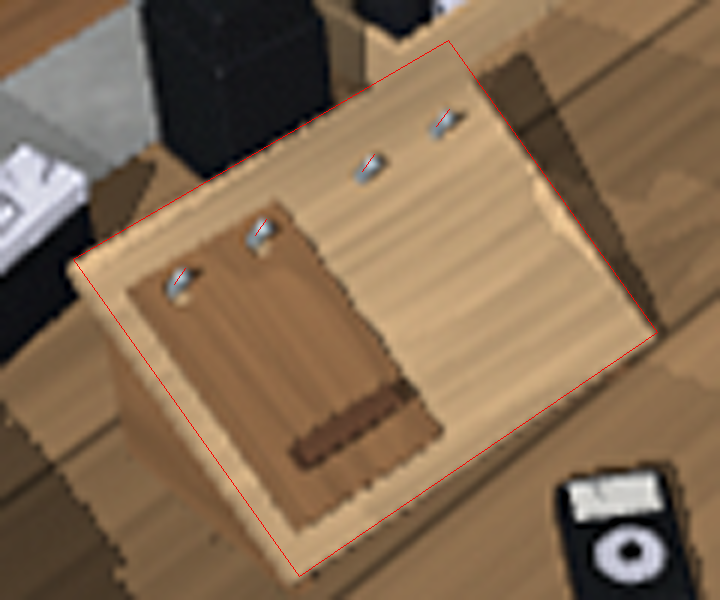

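View pics/ov_top_rack.png

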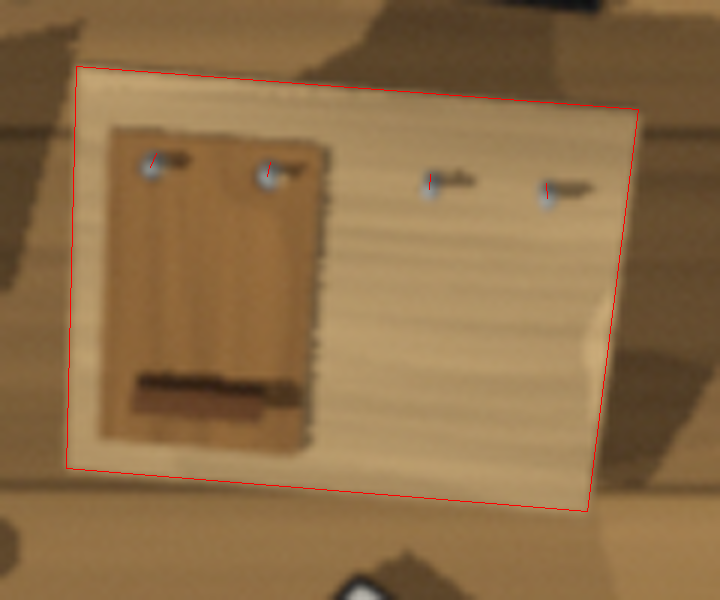

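The overlays sit on the rack outline and all four pins in both views, so the rack fit is good. Next, the same overlay for the case and lid.

```bash
cat > fit3.py <<'E'
from h import *
import sys
def casepts(p):
    x,y,a=p;R=T25(a,25);Rz=T25(a,0);o=np.array([x,y,.106]);L=lambda *q:o+R@np.array(q);B=lambda *q:np.array([x,y,0])+Rz@np.array(q)
    seg=[]
    lid=[L(sx,sy,.006) for sx,sy in((-.075,.048),(-.075,-.048),(.075,-.048),(.075,.048))];seg+=[(lid[i],lid[(i+1)%4]) for i in range(4)]
    bar=[L(sx,sy,.028) for sx,sy in((-.052,.03),(-.052,-.03),(-.038,-.03),(-.038,.03))];seg+=[(bar[i],bar[(i+1)%4]) for i in range(4)]
    bb=[L(sx,sy,.006) for sx,sy in((-.052,.03),(-.052,-.03))];seg+=[(bb[0],bb[1]),(bb[0],bar[0]),(bb[1],bar[1])]
    bx=[B(-.08,.0585,0),B(-.08,-.0585,0),B(.08,-.0585,0),B(.08,.0585,0)];seg+=[(bx[i],bx[(i+1)%4]) for i in range(4)]
    bx=[B(.08,-.0585,.163),B(.08,.0585,.163)];seg.append((bx[0],bx[1]))
    for yy in(-.026,.026):
        c=[L(.06+.007*np.cos(t),yy+.007*np.sin(t),.006) for t in np.linspace(0,6.283,13)];seg+=list(zip(c[:-1],c[1:]))
    return seg
if __name__=="__main__":
    p=[float(sys.argv[1]),float(sys.argv[2]),np.radians(float(sys.argv[3]))]
    for c,(x0,y0) in dict(top=(165,110),side=(140,200)).items():
        im=cv2.imread(f"pics/{c}0.png")[y0:y0+100,x0:x0+110];im=cv2.resize(im,None,fx=7 if c=="top" else 6,fy=7 if c=="top" else 6,interpolation=cv2.INTER_CUBIC);f=7 if c=="top" else 6
        im=im[:600]
        for a,b in casepts(p): 
            q=[tuple(np.round((proj(c,v)-[x0,y0]+.4)*f).astype(int).tolist()) for v in(a,b)];cv2.line(im,q[0],q[1],(0,0,255),1)
        cv2.imwrite(f"pics/ov_{c}_case{sys.argv[4]}.png",im)
E
python3 fit3.py .6565 .3475 12.7 a
```

```text
(no output)
```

View pics/ov_top_casea.png

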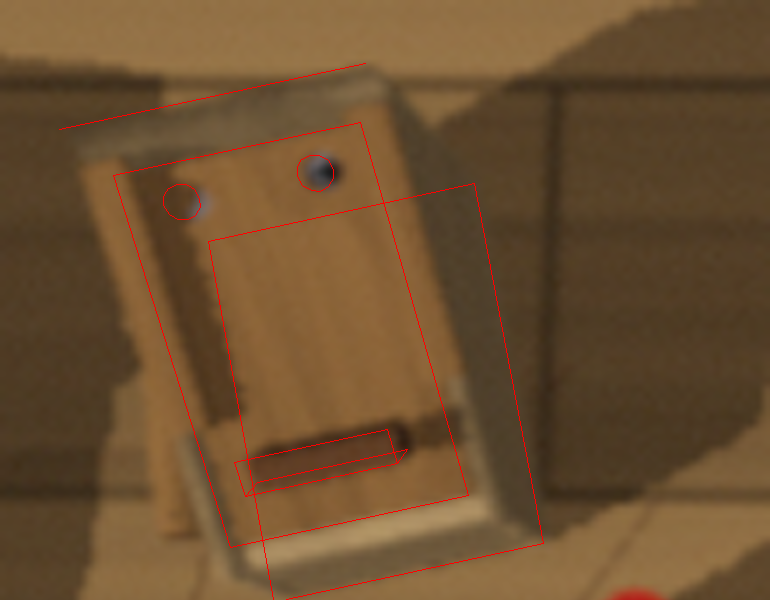

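View pics/ov_side_casea.png

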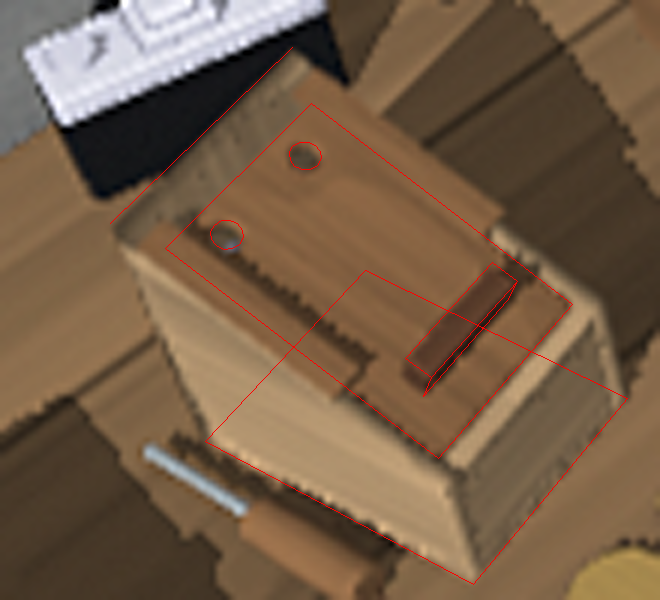

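```bash
cat > goals.py <<'E'
from h import *
from scipy.spatial.transform import Rotation as Ro
case=np.array([.6565,.3475,.106]);Rc=T25(np.radians(12.7),25)
pr=(.6867,-.0038,np.radians(-4.45));Rr=T25(pr[2],33);rack=np.array([pr[0],pr[1],.084]);pins=rack+Rr@np.array([.0606,-.062,0])
flip=np.diag([1,-1,-1]) # tool x=lid x, tool z=-lid z
def tcp(o,R,lx,ly,lz): # TCP at lid-frame-like coordinates of frame
    return o+R@np.array([lx,ly,lz])
def delta(p,R):
    o=arm.get_obs();Rn=Ro.from_quat(o['tool_rot']);d=Ro.from_matrix(R@flip)*Rn.inv()
    print("now",o['tool_pos'].round(4),"shift",(p-o['tool_pos']).round(4),"turn",d.as_rotvec(degrees=True).round(2),"to",p.round(4))
E
python3 - <<'E'
from goals import *
W=cloud("top",np.load("top_d0.npy"))
for n,(u,v) in dict(can=(257,200),capA=(237,212),capB=(216,216),meter=(338,212)).items():
    X=W[v,u];print(n,X.round(3),((X-case)@Rc).round(3))
print("pins",pins)
# at grasp: lid face z=.006 ; TCP at .008
delta(tcp(case,Rc,-.045,0,.008),Rc); delta(tcp(case,Rc,-.045,0,.088),Rc)
print("x down-slope dir",(-Rc[:,0]).round(4),"z out",Rc[:,2].round(4),"y",Rc[:,1].round(4))
print("rack x",Rr[:,0].round(4),"z",Rr[:,2].round(4),"hang tcp",tcp(pins,Rr,-.105,0,.008))
E
```

```text
can [0.548 0.219 0.047] [-0.147 -0.102  0.004]
capA [0.516 0.283 0.012] [-0.176 -0.032 -0.021]
capB [0.504 0.344 0.012] [-0.175  0.03  -0.022]
meter [ 0.517 -0.011  0.033] [-0.226 -0.319  0.025]
pins [ 0.7325597  -0.06955644  0.11700513]
now [ 0.2105 -0.6933  0.2305] shift [ 0.4029  1.0311 -0.1363] turn [-13.85 -23.82  84.32] to [0.6134 0.3378 0.0942]
now [ 0.2105 -0.6933  0.2305] shift [ 0.3699  1.0237 -0.0638] turn [-13.85 -23.82  84.32] to [0.5804 0.3304 0.1667]
x down-slope dir [-0.8841 -0.1992 -0.4226] z out [-0.4123 -0.0929  0.9063] y [-0.2198  0.9755  0.    ]
rack x [ 0.8361 -0.0651  0.5446] z [-0.543   0.0423  0.8387] hang tcp [ 0.64042078 -0.06238585  0.06652739]
```

Call:
move_arm --pt "0.01 0.02 0.04 0 0 0" --pt "0.01 0.02 0.04 0 0 0" --pt "0.01 0.02 0.04 0 0 0" --pt "0.01 0.02 0.04 0 0 0" --pt "0.023 0.036 0 0 0 0" --pt "0.023 0.036 0 0 0 0" --pt "0.023 0.036 0 0 0 0" --pt "0.023 0.036 0 0 0 0" --pt "0.023 0.036 0 0 0 0" --pt "0.023 0.036 0 0 0 0" --pt "0.023 0.036 0 0 0 0" --pt "0.023 0.036 0 0 0 0" --pt "0.023 0.036 0 0 0 0" --pt "0.023 0.036 0 0 0 0" --gripper 0

```text
time: 1.5
tool_pos: [0.4811, -0.2521, 0.3912]
tool_rot: [0.803, -0.596, -0.0, 0.0]
contact_force: [0.4, -0.5, -0.6]
width: 0.0856
```

Call:
move_arm --pt "0.005 0.0414 -0.006 -0.99 -1.7 6.02" --pt "0.005 0.0414 -0.006 -0.99 -1.7 6.02" --pt "0.005 0.0414 -0.006 -0.99 -1.7 6.02" --pt "0.005 0.0414 -0.006 -0.99 -1.7 6.02" --pt "0.005 0.0414 -0.006 -0.99 -1.7 6.02" --pt "0.005 0.0414 -0.006 -0.99 -1.7 6.02" --pt "0.005 0.0414 -0.006 -0.99 -1.7 6.02" --pt "0.005 0.0414 -0.006 -0.99 -1.7 6.02" --pt "0.005 0.0414 -0.006 -0.99 -1.7 6.02" --pt "0.005 0.0414 -0.006 -0.99 -1.7 6.02" --pt "0.005 0.0414 -0.006 -0.99 -1.7 6.02" --pt "0.005 0.0414 -0.006 -0.99 -1.7 6.02" --pt "0.005 0.0414 -0.006 -0.99 -1.7 6.02" --pt "0.005 0.0414 -0.006 -0.99 -1.7 6.02" --pt "0 0 0 0 0 0" --pt "0 0 0 0 0 0"

```text
time: 3.1
tool_pos: [0.55, 0.3262, 0.3064]
tool_rot: [0.97, 0.108, 0.215, -0.024]
contact_force: [-0.7, -0.1, -1.4]
width: 0.0852
```

```bash
python3 - <<'E'
from goals import *
delta(tcp(case,Rc,-.045,0,.058),Rc)
o=arm.get_obs();print(o['time'],o['joint_pos'].round(3),o['contact_force'])
E
```

```text
now [0.55   0.3262 0.3064] shift [ 0.0428  0.0069 -0.1669] turn [ 0.02 -0.03  0.01] to [0.5928 0.3331 0.1395]
3.1 [-0.298  0.333 -0.562  2.009  0.77   0.607 -1.173] [-0.6575529  -0.10257785 -1.38758615]
```

Call:
move_arm --pt "0.0107 0.0017 -0.0417 0 0 0" --pt "0.0107 0.0017 -0.0417 0 0 0" --pt "0.0107 0.0017 -0.0417 0 0 0" --pt "0.0107 0.0018 -0.0418 0 0 0" --pt "0 0 0 0 0 0" --pt "0 0 0 0 0 0"

```text
time: 3.7
tool_pos: [0.5934, 0.3317, 0.1407]
tool_rot: [0.97, 0.107, 0.215, -0.023]
contact_force: [-0.5, 0.7, -0.0]
width: 0.0851
```

```bash
cat > look.py <<'E'
from h import *
import sys
tag=sys.argv[1]
b=dict(top=(165,110),side=(140,190)) if len(sys.argv)<3 or sys.argv[2]=="case" else dict(top=(285,90),side=(235,130))
for n,(x0,y0) in b.items():
    im,d=arm.grab_frame(n);cv2.imwrite(f"pics/{n}_{tag}.png",cv2.cvtColor(im,cv2.COLOR_RGB2BGR));np.save(f"{n}_{tag}.npy",d)
    crop(f"pics/{n}_{tag}.png",f"pics/{n}_{tag}_c.png",x0,y0,x0+120,y0+95,6)
o=arm.get_obs();print(o['time'],o['tool_pos'].round(4),o['width'],o['contact_force'].round(1),o['torque'].round(2))
E
python3 look.py pre
```

```text
3.8 [0.5939 0.3327 0.1429] 0.08555564703432664 [-0.5 -0.4  0. ] [-0.05  0.44 -0.03]
```

View pics/top_pre_c.png

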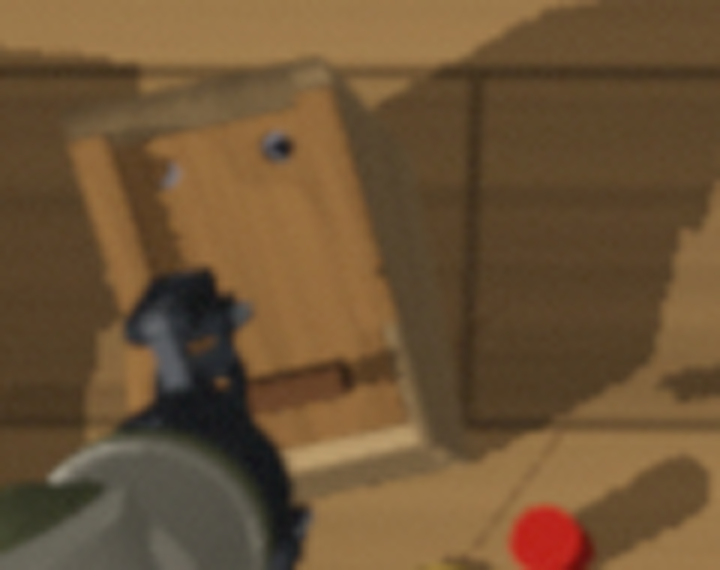

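View pics/side_pre_c.png

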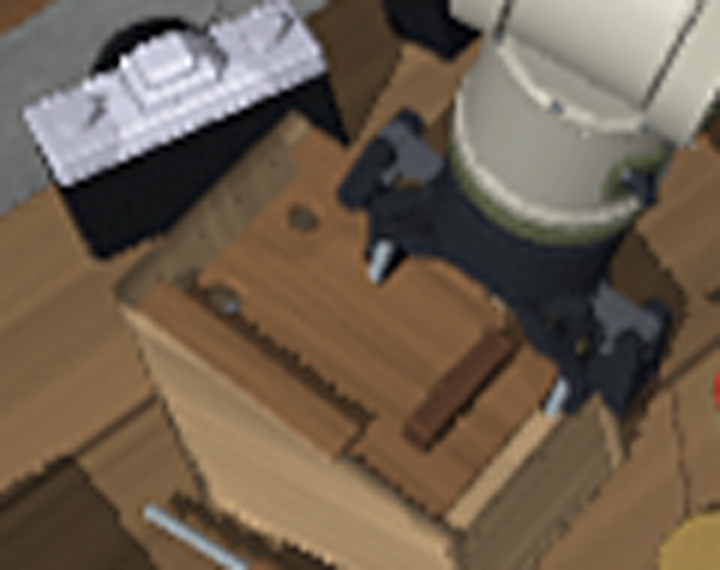

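```bash
python3 - <<'E'
from goals import *
o=arm.get_obs();R=Ro.from_quat(o['tool_rot']).as_matrix();p=o['tool_pos']
b=dict(top=(165,110),side=(140,190))
for n,(x0,y0) in b.items():
    im=cv2.imread(f"pics/{n}_pre_c.png")
    for sx in(-.0425,.0425):
        q=[]
        for sy,sz in((-.011,-.013),(.011,-.013),(.011,-.035),(-.011,-.035)):
            q.append(((proj(n,p+R@[sx,sy,sz])-[x0,y0]+.4)*6).round().astype(int).tolist())
        print(n,sx,q);cv2.polylines(im,[np.array(q)],True,(0,0,255),1)
    for a,c in __import__('fit3').casepts((.6565,.3475,np.radians(12.7)))[4:11]:
        u=[tuple(((proj(n,v)-[x0,y0]+.4)*6).round().astype(int).tolist()) for v in(a,c)];cv2.line(im,u[0],u[1],(0,255,0),1)
    cv2.imwrite(f"pics/{n}_pre_o.png",im)
cv2.imwrite("pics/pre_o.png",np.vstack([cv2.imread(f"pics/{n}_pre_o.png")[180:480,:720] for n in b]))
E
```

```text
top -0.0425 [[253, 514], [302, 504], [292, 519], [242, 530]]
top 0.0425 [[195, 328], [246, 317], [234, 329], [183, 340]]
side -0.0425 [[540, 412], [572, 376], [582, 356], [550, 393]]
side 0.0425 [[381, 289], [414, 254], [423, 232], [389, 268]]
```

View pics/pre_o.png

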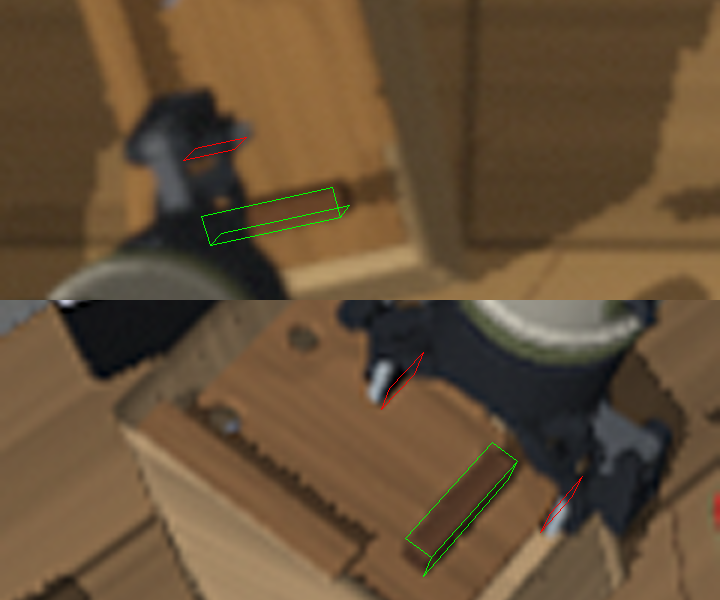

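Call:
move_arm --pt "0 0 0 0 0 0" --pt "0 0 0 0 0 0" --pt "0 0 0 0 0 0"

```text
time: 4.1
tool_pos: [0.5938, 0.3327, 0.1418]
tool_rot: [0.97, 0.107, 0.217, -0.024]
contact_force: [0.2, 0.5, 0.8]
width: 0.0854
```

```bash
python3 - <<'E'
from goals import *
for z in (.058,.009,.008): delta(tcp(case,Rc,-.045,0,z),Rc)
E
```

```text
now [0.5938 0.3327 0.1418] shift [-0.001   0.0004 -0.0022] turn [-0.08  0.16  0.08] to [0.5928 0.3331 0.1395]
now [0.5938 0.3327 0.1418] shift [ 0.0192  0.005  -0.0466] turn [-0.08  0.16  0.08] to [0.613  0.3377 0.0951]
now [0.5938 0.3327 0.1418] shift [ 0.0196  0.0051 -0.0476] turn [-0.08  0.16  0.08] to [0.6134 0.3378 0.0942]
```

Call:
move_arm --pt "0.0038 0.001 -0.009 0 0 0" --pt "0.0038 0.001 -0.009 0 0 0" --pt "0.0038 0.001 -0.009 0 0 0" --pt "0.0038 0.001 -0.009 0 0 0" --pt "0.0038 0.001 -0.0095 0 0 0" --pt "0 0 0 0 0 0" --pt "0 0 0 0 0 0" --pt "0 0 0 0 0 0"

```text
time: 4.9
tool_pos: [0.6124, 0.3378, 0.0955]
tool_rot: [0.97, 0.108, 0.216, -0.024]
contact_force: [0.3, -0.8, -0.2]
width: 0.0853
```

```bash
python3 look.py down; python3 - <<'E'
from goals import *
delta(tcp(case,Rc,-.045,0,.009),Rc)
E
```

```text
5.0 [0.6125 0.3378 0.0956] 0.08549277219897682 [0.1 1.1 0.6] [-0.15  0.39  0.02]
now [0.6125 0.3378 0.0956] shift [ 0.0005 -0.0001 -0.0005] turn [-0.04  0.11  0.05] to [0.613  0.3377 0.0951]
```

View pics/side_down_c.png

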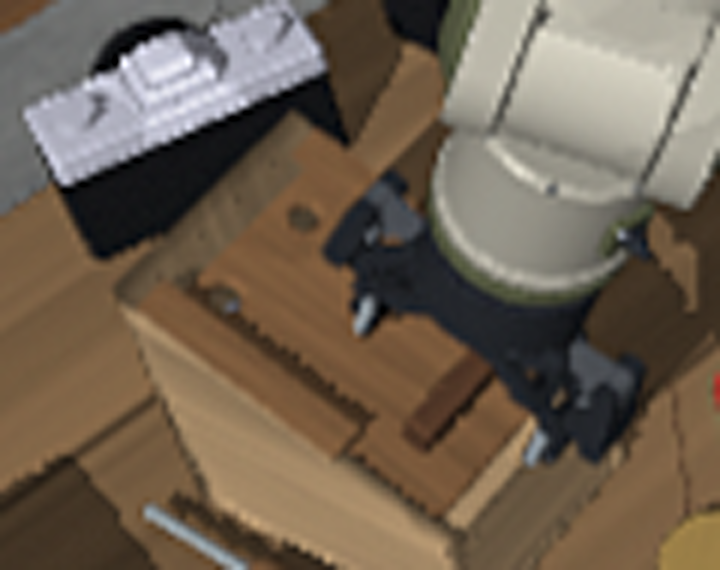

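View pics/top_down_c.png

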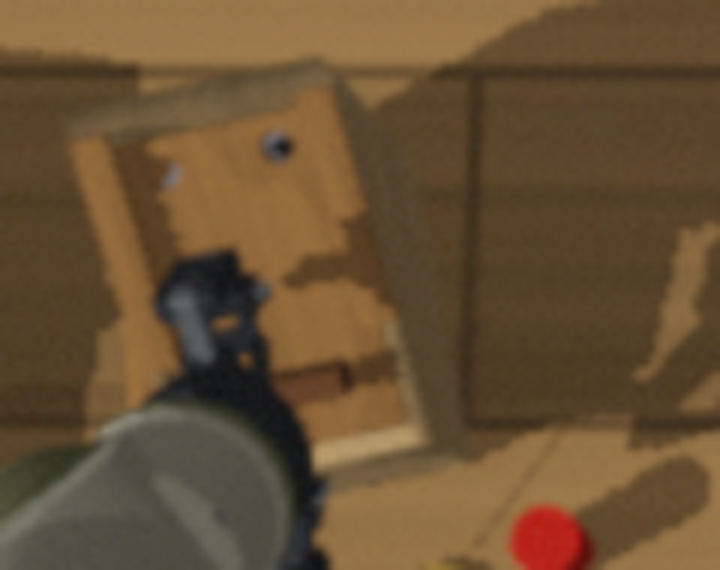

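Call:
move_arm --pt "0 0 0 0 0 0" --pt "0 0 0 0 0 0" --pt "0 0 0 0 0 0" --pt "0 0 0 0 0 0" --pt "0 0 0 0 0 0" --pt "0 0 0 0 0 0" --pt "0 0 0 0 0 0" --pt "0 0 0 0 0 0" --gripper 1

```text
time: 5.8
tool_pos: [0.6123, 0.3378, 0.095]
tool_rot: [0.97, 0.108, 0.216, -0.024]
contact_force: [-2.9, -1.1, 4.8]
width: 0.0128
```

```bash
python3 look.py grip; python3 - <<'E'
from goals import *
delta(tcp(case,Rc,-.045,0,.009),Rc)
E
```

```text
5.9 [0.6123 0.3378 0.095 ] 0.0124068570145093 [-3.6 -1.9  4.9] [-0.26  0.66 -0.06]
now [0.6123 0.3378 0.095 ] shift [ 0.0007 -0.0001  0.0001] turn [-0.02  0.07  0.04] to [0.613  0.3377 0.0951]
```

View pics/side_grip_c.png

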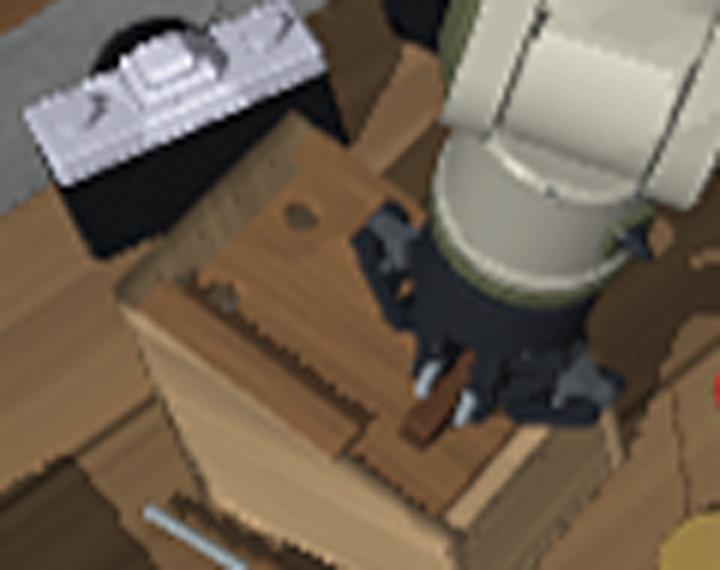

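Call:
move_arm --pt "-0.0005 -0.0001 0.0011 -0.13 0.56 0" --pt "-0.0005 -0.0001 0.0012 -0.13 0.56 0" --pt "-0.0005 -0.0001 0.0012 -0.13 0.56 0" --pt "-0.0005 -0.0001 0.0012 -0.13 0.56 0" --pt "0 0 0 0 0 0" --pt "0 0 0 0 0 0" --pt "0 0 0 0 0 0"

```text
time: 6.6
tool_pos: [0.6104, 0.3372, 0.0993]
tool_rot: [0.974, 0.108, 0.196, -0.022]
contact_force: [0.3, -0.3, -1.5]
width: 0.0131
```

```bash
python3 look.py lift; python3 - <<'E'
from goals import *
delta(tcp(case,Rc,-.045,0,.009),Rc)
o=arm.get_obs(); print(((o['tool_pos']-[.6123,.3378,.095])@Rc*1000).round(2))
E
```

```text
6.7 [0.6103 0.3373 0.0993] 0.01279470206410334 [-0.6 -0.7 -1.2] [-0.08  0.53 -0.01]
now [0.6103 0.3373 0.0993] shift [ 0.0027  0.0004 -0.0042] turn [ 0.52 -2.18  0.04] to [0.613  0.3377 0.0951]
[-0.02 -0.03  4.78]
```

View pics/side_lift_c.png

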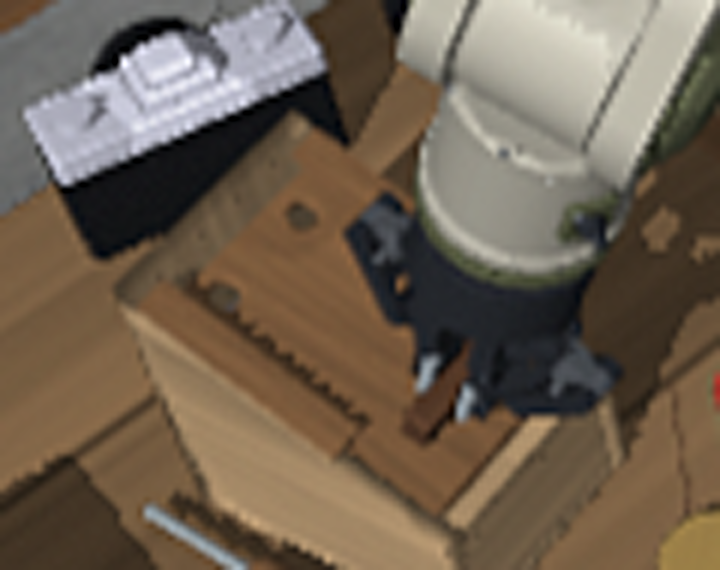

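Call:
move_arm --pt "-0.0035 -0.0008 -0.0017 0 0 0" --pt "-0.0035 -0.0008 -0.0017 0 0 0" --pt "-0.0035 -0.0008 -0.0017 0 0 0" --pt "-0.0035 -0.0008 -0.0017 0 0 0" --pt "-0.0035 -0.0008 -0.0017 0 0 0" --pt "-0.0035 -0.0008 -0.0017 0 0 0" --pt "0 0 0 0 0 0"

```text
time: 7.4
tool_pos: [0.5885, 0.3325, 0.089]
tool_rot: [0.974, 0.109, 0.196, -0.022]
contact_force: [0.5, -0.3, -0.8]
width: 0.0127
```

```bash
python3 look.py sl1; python3 - <<'E'
from goals import *
delta(tcp(case,Rc,-.045,0,.009),Rc)
o=arm.get_obs(); print(((o['tool_pos']-[.6123,.3378,.095])@Rc*1000).round(2))
E
```

```text
7.5 [0.5893 0.3327 0.0893] 0.012929665151606238 [-0.   0.1 -0.7] [-0.09  0.5   0.02]
now [0.5893 0.3327 0.0893] shift [0.0237 0.005  0.0058] turn [ 0.51 -2.17  0.02] to [0.613  0.3377 0.0951]
[-23.78   0.06   4.84]
```

View pics/side_sl1_c.png

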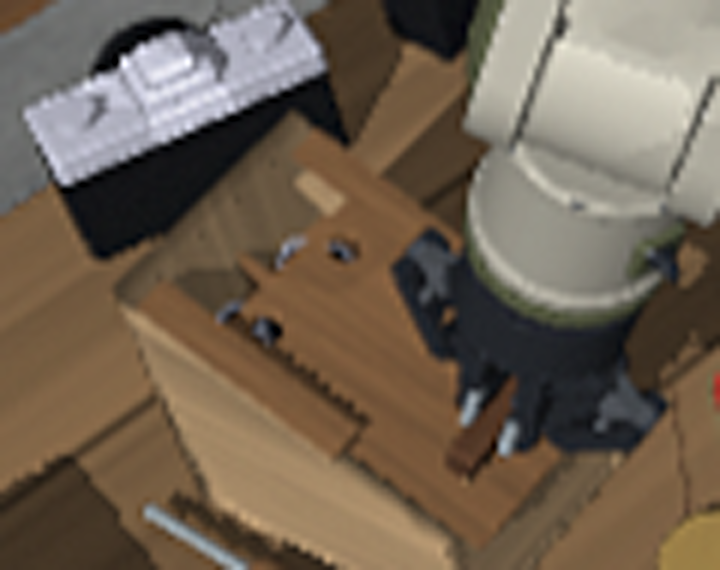

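Call:
move_arm --pt "-0.0056 -0.00126 -0.00267 0 0 0" --pt "-0.0056 -0.00126 -0.00267 0 0 0" --pt "-0.0056 -0.00126 -0.00267 0 0 0" --pt "-0.0056 -0.00126 -0.00267 0 0 0" --pt "-0.0056 -0.00126 -0.00267 0 0 0" --pt "-0.0056 -0.00126 -0.00267 0 0 0" --pt "-0.0056 -0.00126 -0.00267 0 0 0" --pt "-0.0056 -0.00126 -0.00267 0 0 0" --pt "-0.0056 -0.00126 -0.00267 0 0 0" --pt "-0.0056 -0.00126 -0.00267 0 0 0" --pt "-0.0056 -0.00126 -0.00267 0 0 0" --pt "-0.0056 -0.00126 -0.00267 0 0 0" --pt "-0.0056 -0.00126 -0.00267 0 0 0" --pt "-0.0056 -0.00126 -0.00267 0 0 0" --pt "0 0 0 0 0 0"

```text
time: 9.0
tool_pos: [0.5123, 0.3156, 0.0533]
tool_rot: [0.974, 0.108, 0.198, -0.022]
contact_force: [-2.2, 0.1, 8.2]
width: 0.0127
```

```bash
python3 look.py sl2; python3 - <<'E'
from goals import *
delta(tcp(case,Rc,-.045,0,.009),Rc)
o=arm.get_obs(); print(((o['tool_pos']-[.6123,.3378,.095])@Rc*1000).round(2))
E
```

```text
9.1 [0.5123 0.3156 0.0533] 0.01263636030042233 [-1.3 -1.1  8.6] [ 0.11 -0.63  0.02]
now [0.5123 0.3156 0.0533] shift [0.1007 0.022  0.0418] turn [ 0.44 -1.97  0.04] to [0.613  0.3377 0.0951]
[-110.4     0.37    5.5 ]
```

View pics/side_sl2.png

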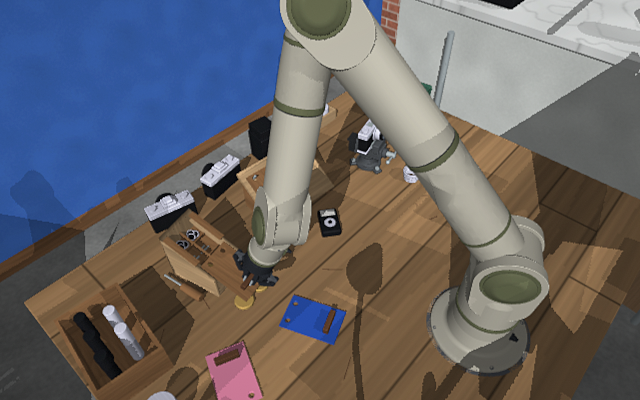

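Call:
move_arm --pt "-0.002 -0.0005 0.0045 0 0 0" --pt "-0.003 -0.0007 0.007 0 0 0" --pt "-0.004 -0.001 0.009 0 0 0" --pt "-0.004 -0.001 0.009 0 0 0" --pt "-0.004 -0.001 0.015 0 0 0" --pt "0 0 0.025 0 0 0" --pt "0 0 0.035 0 0 0" --pt "0 0 0.035 0 0 0" --pt "0 0 0.035 0 0 0" --pt "0 0 0.025 0 0 0" --pt "0 0 0 0 0 0" --pt "0 0 0 0 0 0"

```text
time: 10.3
tool_pos: [0.4948, 0.3093, 0.238]
tool_rot: [0.974, 0.107, 0.198, -0.02]
contact_force: [0.2, -0.1, -1.3]
width: 0.0128
```

```bash
python3 look.py up; python3 - <<'E'
from goals import *
delta(tcp(pins,Rr,-.105,0,.108),Rr)
print(arm.get_obs()['joint_pos'].round(2))
E
```

```text
10.4 [0.4944 0.3091 0.2364] 0.012592369061252816 [-0.2 -0.2 -1.4] [-0.19  0.55 -0.02]
now [0.4944 0.3091 0.2364] shift [ 0.0917 -0.3673 -0.086 ] turn [  1.01 -10.23 -16.95] to [ 0.5861 -0.0582  0.1504]
[-0.49  0.34 -0.37  2.18  0.88  0.45 -1.37]
```

View pics/side_up.png

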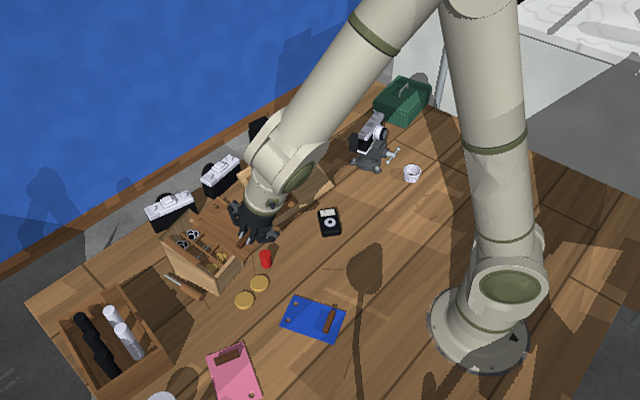

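View pics/top_up.png

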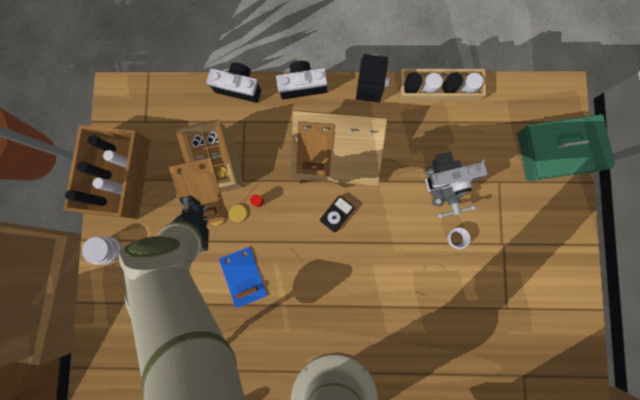

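Call:
move_arm --pt "0.0054 -0.0262 0.0014 0.07 -0.73 -1.21" --pt "0.0054 -0.0262 0.0014 0.07 -0.73 -1.21" --pt "0.0054 -0.0262 0.0014 0.07 -0.73 -1.21" --pt "0.0054 -0.0262 0.0014 0.07 -0.73 -1.21" --pt "0.0054 -0.0262 0.0014 0.07 -0.73 -1.21" --pt "0.0054 -0.0262 0.0014 0.07 -0.73 -1.21" --pt "0.0054 -0.0262 0.0014 0.07 -0.73 -1.21" --pt "0.0054 -0.0262 0.0014 0.07 -0.73 -1.21" --pt "0.0054 -0.0262 0.0014 0.07 -0.73 -1.21" --pt "0.0054 -0.0262 0.0014 0.07 -0.73 -1.21" --pt "0.0054 -0.0262 0.0014 0.07 -0.73 -1.21" --pt "0.0054 -0.0262 0.0014 0.07 -0.73 -1.21" --pt "0.0054 -0.0262 0.0014 0.07 -0.73 -1.21" --pt "0.0054 -0.0262 0.0014 0.07 -0.73 -1.21" --pt "0 0 0 0 0 0" --pt "0 0 0 0 0 0" --pt "0 0 0 0 0 0"

```text
time: 12.1
tool_pos: [0.5698, -0.0569, 0.2564]
tool_rot: [0.958, -0.037, 0.284, 0.011]
contact_force: [0.3, 0.4, -1.4]
width: 0.0125
```

```bash
python3 look.py r1 rack; python3 - <<'E'
from goals import *
delta(tcp(pins,Rr,-.105,0,.068),Rr)
print(arm.get_obs()['joint_pos'].round(2))
E
```

```text
12.2 [ 0.5702 -0.056   0.2567] 0.01270507771276645 [-0.7  0.1 -1.5] [0.09 0.73 0.02]
now [ 0.5702 -0.056   0.2567] shift [ 0.0376 -0.0038 -0.1399] turn [-0.02  0.02 -0.11] to [ 0.6078 -0.0599  0.1168]
[ 0.12  0.26 -0.19  2.34  1.79  0.12 -1.88]
```

View pics/side_r1.png

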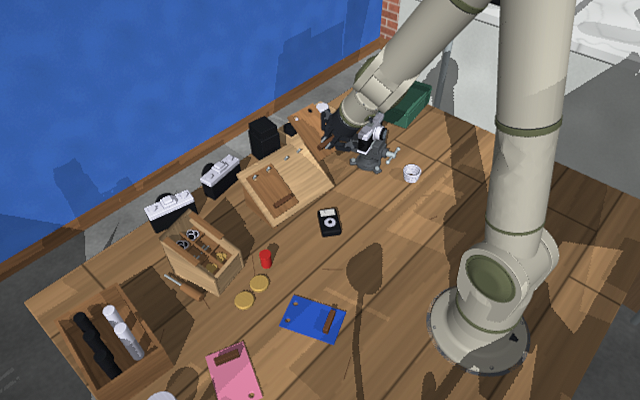

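View pics/top_r1_c.png

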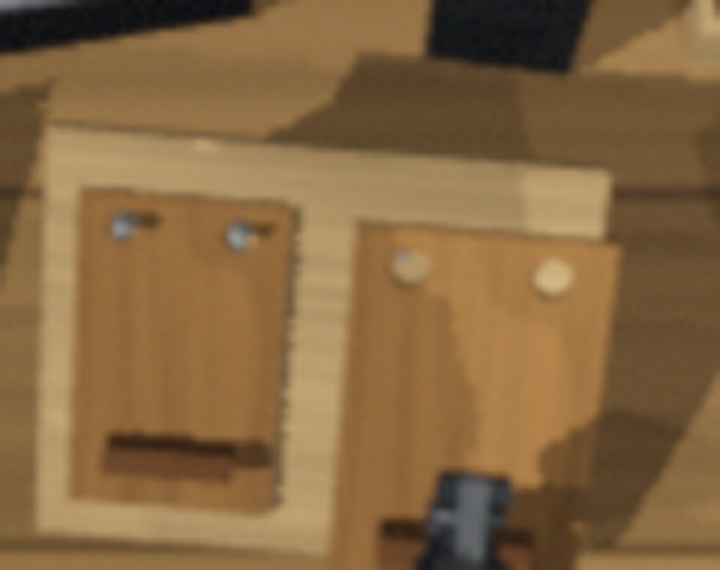

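Call:
move_arm --pt "0.0047 -0.0005 -0.0175 0 0 0" --pt "0.0047 -0.0005 -0.0175 0 0 0" --pt "0.0047 -0.0005 -0.0175 0 0 0" --pt "0.0047 -0.0005 -0.0175 0 0 0" --pt "0 0 0 0 0 0"

```text
time: 12.7
tool_pos: [0.5889, -0.0582, 0.1846]
tool_rot: [0.959, -0.037, 0.282, 0.01]
contact_force: [-0.3, -0.5, -1.7]
width: 0.0122
```

```bash
python3 - <<'E'
from goals import *
delta(tcp(pins,Rr,-.105,0,.068),Rr)
o=arm.get_obs();print(o['joint_pos'].round(3),o['dq'].round(3),o['contact_force'])
E
```

```text
now [ 0.5889 -0.0582  0.1846] shift [ 0.019  -0.0017 -0.0678] turn [-0.09 -0.15 -0.09] to [ 0.6078 -0.0599  0.1168]
[ 0.37   0.456 -0.535  2.357  2.162  0.357 -2.232] [-0.021 -0.057  0.035 -0.006 -0.059 -0.056  0.053] [-0.3012097  -0.54335241 -1.74893613]
```

```bash
cat > kin.py <<'E'
import numpy as np
from scipy.spatial.transform import Rotation as Ro
from scipy.optimize import least_squares
D=[([1.199,.600,-.0026,1.600,.0018,.943,-.080],[.2105,-.6933,.2305],[.8033,-.59556,-.0006,-.0004]),
([-.298,.333,-.562,2.009,.77,.607,-1.173],[.55,.3262,.3064],[.97,.108,.215,-.024]),
([-.49,.34,-.37,2.18,.88,.45,-1.37],[.4944,.3091,.2364],[.974,.107,.198,-.02]),
([.12,.26,-.19,2.34,1.79,.12,-1.88],[.5702,-.056,.2567],[.958,-.037,.284,.011]),
([.37,.456,-.535,2.357,2.162,.357,-2.232],[.5889,-.0582,.1846],[.959,-.037,.282,.01])]
def fk(q,L,s):
    h,l1,l2,l3,off=L;R=Ro.identity();p=np.array([0,0,h])
    R=R*Ro.from_rotvec([0,0,s[0]*q[0]])*Ro.from_rotvec([0,q[1],0])*Ro.from_rotvec([0,0,s[1]*q[2]]);p=p+R.apply([0,0,l1])
    R=R*Ro.from_rotvec([0,q[3],0])*Ro.from_rotvec([0,0,s[2]*q[4]]);p=p+R.apply([0,0,l2])
    R=R*Ro.from_rotvec([0,q[5],0])*Ro.from_rotvec([0,0,s[3]*q[6]+off]);p=p+R.apply([0,0,l3]);return p,R
import itertools
def fit():
    best=None
    for s in itertools.product((1,-1),repeat=4):
      for off in (0,3.14,1.57,-1.57):
        def f(L):
            r=[]
            for q,p,Q in D:
                P,R=fk(q,L,s);r+=list(P-p)+list(.3*(R*Ro.from_quat(Q).inv()).as_rotvec())
            return r
        o=least_squares(f,[.3,.4,.4,.2,off])
        if best is None or o.cost<best[0]:best=(o.cost,s,o.x,o.fun)
    return best
if __name__=="__main__":
    b=fit();print(b[0],b[1],b[2]);print(np.reshape(b[3],(-1,6)).round(3))
E
python3 kin.py
```

```text
0.0046967945439981285 (-1, -1, -1, -1) [0.11720696 0.76582673 0.35605806 0.33883528 3.14210846]
[[ 0.052  0.023 -0.03  -0.     0.    -0.   ]
 [-0.022  0.004 -0.005 -0.     0.    -0.   ]
 [-0.023  0.022  0.008  0.002  0.     0.   ]
 [-0.008  0.045  0.012 -0.     0.001  0.001]
 [ 0.033  0.012  0.014 -0.    -0.001 -0.   ]]
```

```bash
cat > kin2.py <<'E'
from kin import *
def fk2(q,L):
    rz=lambda a:Ro.from_rotvec([0,0,a]);ry=lambda a:Ro.from_rotvec([0,a,0])
    R=Ro.identity();p=np.zeros(3)
    R=rz(-q[0]);p=p+R.apply([L[0],L[1],L[2]])
    R=R*ry(q[1])*rz(-q[2]);p=p+R.apply([L[3],L[4],L[5]])
    R=R*ry(q[3])*rz(-q[4]);p=p+R.apply([L[6],L[7],L[8]])
    R=R*ry(q[5])*rz(-q[6]+np.pi);p=p+R.apply([0,0,L[9]]);return p,R
def f(L):
    r=[]
    for q,p,Q in D: r+=list(fk2(q,L)[0]-p)
    return np.r_[r,.003*(L-L0)]
L0=np.array([0,0,.2,0,0,.7,0,0,.4,.3])
o=least_squares(f,L0)
if __name__=="__main__": print(o.x.round(4));print(o.fun[:15].reshape(-1,3).round(4))
E
python3 kin2.py
```

```text
[-5.100e-03 -3.440e-02  2.928e-01 -6.400e-03 -2.200e-02  6.536e-01
  5.000e-04 -4.000e-04  4.506e-01  3.398e-01]
[[ 0.0001  0.0001 -0.0001]
 [ 0.0003 -0.0007  0.0002]
 [-0.0004  0.0008  0.001 ]
 [-0.0004 -0.001  -0.0014]
 [ 0.0006  0.0007  0.0003]]
```

```bash
cat > ik.py <<'E'
from kin2 import *
from goals import *
L=o.x;lo=np.array([-2.57,-.35,-1.29,.11,-1.05,.11,-2.63]);hi=np.array([2.57,1.97,1.29,2.56,4.19,1.86,2.63])
def solve(p,R,q0,q3=None,w=.0):
    Rt=Ro.from_matrix(R@flip)
    def g(q):
        P,RR=fk2(q,L);e=np.r_[(P-p)*10,(RR*Rt.inv()).as_rotvec()*3]
        return np.r_[e,(q[2]-q3)*5] if q3 is not None else np.r_[e,.02*(q-q0)]
    s=least_squares(g,np.clip(q0,lo+.001,hi-.001),bounds=(lo,hi));return s.x,s.cost
E
python3 - <<'E'
from ik import *
q=arm.get_obs()['joint_pos']
for z in (.068,.03,.008):
    p=tcp(pins,Rr,-.105,0,z);print(z)
    s,c=solve(p,Rr,q);print("near",s.round(2),"%.1e"%c)
    for q3 in (-1.2,-1,-.8,-.6,-.4,-.2,0,.2,.4,.8,1.2):
        s,c=solve(p,Rr,q,q3);print(q3,s.round(2),"%.1e"%c)
E
```

```text
0.068
near [ 0.41  0.64 -0.61  2.36  2.31  0.54 -2.34] 2.2e-05
-1.2 [ 0.74  0.89 -1.2   2.35  1.97  0.93 -1.9 ] 6.3e-30
-1 [ 0.65  0.77 -1.    2.35  2.06  0.76 -2.03] 3.1e-28
-0.8 [ 0.53  0.69 -0.8   2.36  2.17  0.63 -2.18] 2.3e-25
-0.6 [ 0.4   0.63 -0.6   2.37  2.32  0.54 -2.35] 2.6e-28
-0.4 [ 0.26  0.6  -0.4   2.37  2.51  0.47 -2.57] 1.4e-21
-0.2 [ 0.1   0.56 -0.21  2.35  2.53  0.36 -2.63] 1.2e-02
0 [-0.07  0.54 -0.01  2.32  2.49  0.26 -2.63] 5.9e-02
0.2 [-0.24  0.53  0.18  2.3   2.45  0.16 -2.63] 1.3e-01
0.4 [-0.43  0.54  0.37  2.29  2.39  0.11 -2.63] 2.4e-01
0.8 [-0.8   0.6   0.72  2.34  2.25  0.11 -2.63] 7.2e-01
1.2 [-1.12  0.56  1.05  2.43  2.23  0.11 -2.63] 1.9e+00
0.03
near [ 0.4   0.72 -0.61  2.33  2.35  0.59 -2.35] 3.6e-05
-1.2 [ 0.73  0.99 -1.2   2.32  2.02  0.99 -1.88] 3.0e-30
-1 [ 0.64  0.87 -1.    2.32  2.1   0.82 -2.02] 8.5e-29
-0.8 [ 0.52  0.78 -0.8   2.33  2.21  0.69 -2.18] 5.1e-22
-0.6 [ 0.4   0.72 -0.6   2.34  2.36  0.59 -2.36] 8.9e-25
-0.4 [ 0.26  0.68 -0.4   2.34  2.54  0.51 -2.58] 4.1e-21
-0.2 [ 0.1   0.64 -0.21  2.31  2.55  0.4  -2.63] 1.8e-02
0 [-0.07  0.61 -0
[... 241 characters left out ...]
0.11 -2.63] 2.3e+00
0.008
near [ 0.4   0.76 -0.61  2.31  2.37  0.61 -2.35] 4.5e-05
-1.2 [ 0.73  1.04 -1.2   2.29  2.05  1.02 -1.86] 3.3e-30
-1 [ 0.63  0.92 -1.    2.3   2.12  0.85 -2.01] 5.7e-29
-0.8 [ 0.52  0.83 -0.8   2.31  2.23  0.72 -2.17] 9.0e-21
-0.6 [ 0.4   0.76 -0.6   2.31  2.38  0.61 -2.36] 3.2e-23
-0.4 [ 0.26  0.72 -0.4   2.32  2.56  0.53 -2.58] 4.9e-22
-0.2 [ 0.1   0.68 -0.21  2.29  2.55  0.41 -2.63] 2.1e-02
0 [-0.07  0.65 -0.02  2.25  2.5   0.29 -2.63] 9.2e-02
0.2 [-0.23  0.65  0.18  2.22  2.44  0.17 -2.63] 2.0e-01
0.4 [-0.41  0.66  0.36  2.21  2.36  0.11 -2.63] 3.4e-01
0.8 [-0.77  0.75  0.7   2.25  2.19  0.11 -2.63] 1.0e+00
1.2 [-1.05  0.81  0.98  2.32  2.08  0.11 -2.63] 2.6e+00
```

Call:
move_arm --pt "0.0045 -0.0004 -0.0155 0 0 0" --pt "0.0045 -0.0004 -0.0155 0 0 0" --pt "0.0045 -0.0004 -0.0155 0 0 0" --pt "0.0045 -0.0004 -0.0155 0 0 0" --pt "0 0 0 0 0 0" --pt "0 0 0 0 0 0" --pt "0 0 0 0 0 0"

```text
time: 13.4
tool_pos: [0.6074, -0.0603, 0.126]
tool_rot: [0.958, -0.037, 0.285, 0.011]
contact_force: [0.4, -0.6, -0.6]
width: 0.0127
```

```bash
python3 look.py r2 rack; python3 - <<'E'
from goals import *
delta(tcp(pins,Rr,-.105,0,.068),Rr)
o=arm.get_obs();print(o['joint_pos'].round(3),o['dq'].round(3))
E
```

```text
13.5 [ 0.6075 -0.0605  0.1261] 0.012835047069649613 [-1.   0.  -0.7] [0.09 0.74 0.01]
now [ 0.6075 -0.0605  0.1261] shift [ 0.0003  0.0007 -0.0092] turn [ 0.04  0.13 -0.04] to [ 0.6078 -0.0599  0.1168]
[ 0.407  0.615 -0.61   2.361  2.29   0.52  -2.326] [ 0.005  0.004 -0.003  0.003  0.004  0.005 -0.002]
```

View pics/side_r2_c.png

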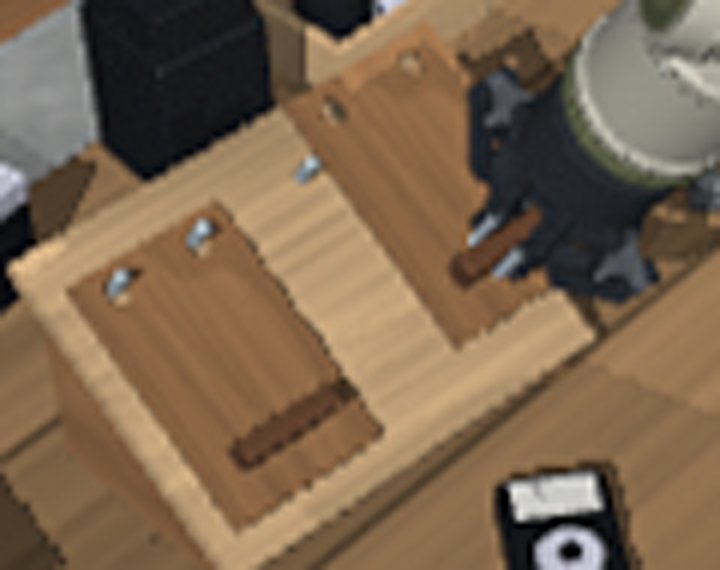

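View pics/top_r2_c.png

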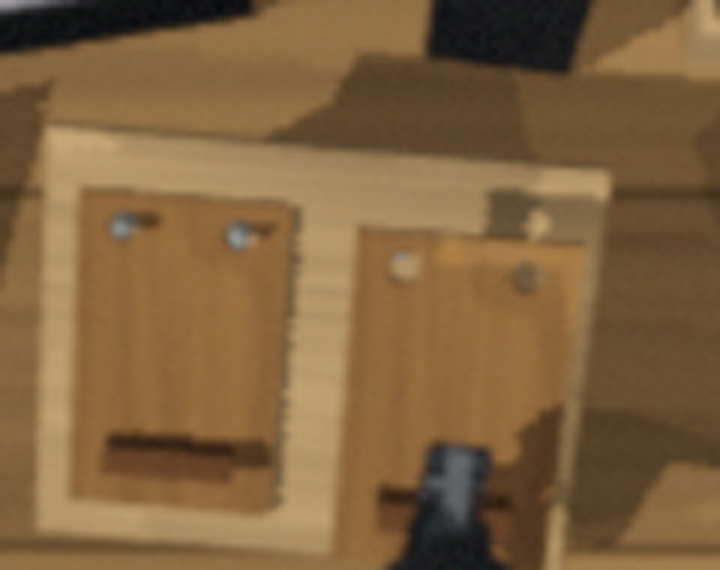

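```bash
cat > lidfit.py <<'E'
from goals import *
from scipy.optimize import least_squares
def pts(v): # v: lid_holes pos in pins frame (3), small rotvec in rack frame
    R=Rr@Ro.from_rotvec(v[3:]).as_matrix();o=pins+Rr@v[:3]  # lid_holes at underside
    L=lambda x,y,z:o+R@np.array([x,y,z])
    return dict(hl=L(0,.026,.006),hr=L(0,-.026,.006),ul=L(.015,.048,.006),ur=L(.015,-.048,.006),ll=L(-.135,.048,.006),bl=L(-.112,.03,.028),br=L(-.112,-.03,.028),lr=L(-.135,-.048,.006))
def fit(obs,prior,sig=(.05,.05,.05,.03,.03,.03)):
    def f(v):
        b=pts(v);r=[]
        for (c,k),o in obs.items(): r+=list(proj(c,b[k])-o)
        return np.r_[r,(v-prior)/np.array(sig)*.3]
    s=least_squares(f,prior,loss='soft_l1');return s.x,[(k,(proj(k[0],pts(s.x)[k[1]])-o).round(1).tolist()) for k,o in obs.items()]
def depthplane(tag):
    for n in("side","top"):
        W=cloud(n,np.load(f"{n}_{tag}.npy")).reshape(-1,3);L=(W-pins)@Rr
        m=(abs(L[:,0]+.045)<.04)&(abs(L[:,1])<.035)&(L[:,2]<.2)
        q=L[m];z=np.median(q[:,2]);q=q[abs(q[:,2]-z)<.006];A=np.c_[q[:,:2],np.ones(len(q))];c=np.linalg.lstsq(A,q[:,2],rcond=None)[0];print(n,len(q),"underside z med",z-.006,"slopes deg",np.degrees(c[:2]).round(2),"z at holes",c[2]-.006)
E
python3 - <<'E'
from lidfit import *
depthplane("r2")
t=lambda u,v:(u/6+285-.4,v/6+90-.4);s=lambda u,v:(u/6+235-.4,v/6+130-.4)
T={("top","hl"):t(404,267),("top","hr"):t(527,277),("top","ul"):t(360,230),("top","ur"):t(588,243)}
S={("side","hl"):s(333,110),("side","hr"):s(409,62),("side","ul"):s(290,105),("side","ur"):s(428,25),("side","ll"):s(458,350)}
pr=np.array([0,0,.065,0,0,0])
for o in (T,S,{**T,**S}):
    v,r=fit(o,pr,(.05,.05,.002,.01,.01,.03) if len(o)<6 else (.05,.05,.05,.03,.03,.03));print((v[:3]*1000).round(1),np.degrees(v[3:]).round(2));print(r)
E
```

```text
side 416 underside z med 0.06682938497220578 slopes deg [0.11 0.46] z at holes 0.06667396921558608
top 727 underside z med 0.06747150804093477 slopes deg [0.22 0.15] z at holes 0.06710902873867221
[ 6.9 -3.4 64.9] [0.08 0.01 0.49]
[(('top', 'hl'), [0.4, 0.1]), (('top', 'hr'), [0.4, -0.2]), (('top', 'ul'), [-0.5, -0.1]), (('top', 'ur'), [-0.3, 0.3])]
[ 5.4  0.1 64.8] [ 0.22 -0.17 -0.16]
[(('side', 'hl'), [0.4, 0.0]), (('side', 'hr'), [0.5, 0.5]), (('side', 'ul'), [-0.9, 0.1]), (('side', 'ur'), [-0.1, -0.4]), (('side', 'll'), [-0.0, -0.2])]
[ 6.  -3.2 60. ] [ 1.32 -1.58  0.06]
[(('top', 'hl'), [0.3, -0.1]), (('top', 'hr'), [0.3, -0.4]), (('top', 'ul'), [-0.5, -0.3]), (('top', 'ur'), [-0.5, 0.2]), (('side', 'hl'), [0.7, 0.0]), (('side', 'hr'), [0.7, 0.6]), (('side', 'ul'), [-0.4, -0.0]), (('side', 'ur'), [-0.0, -0.3]), (('side', 'll'), [0.1, -0.1])]
```

```bash
python3 - <<'E'
from goals import *
print((Rr@np.array([-.0065,.0019,-.037])).round(4),Rr[:,1].round(3))
E
```

```text
[ 0.0148  0.0008 -0.0346] [0.078 0.997 0.   ]
```

Call:
move_arm --pt "0.0037 0.0002 -0.0086 0 0 0" --pt "0.0037 0.0002 -0.0086 0 0 0" --pt "0.0037 0.0002 -0.0087 0 0 0" --pt "0.0037 0.0002 -0.0087 0 0 0" --pt "0 0 0 0 0 0" --pt "0 0 0 0 0 0" --pt "0 0 0 0 0 0" --pt "0 0 0 0 0 0"

```text
time: 14.3
tool_pos: [0.6222, -0.0599, 0.0907]
tool_rot: [0.958, -0.037, 0.284, 0.011]
contact_force: [0.0, 0.0, -0.5]
width: 0.0128
```

```bash
python3 look.py r3 rack; python3 - <<'E'
from goals import *
o=arm.get_obs();print(((o['tool_pos']-[.6075,-.0605,.1261])@Rr*1000).round(2),o['joint_pos'].round(2))
from lidfit import depthplane; depthplane("r3")
# zoom crops on the hole area
crop("pics/top_r3.png","pics/top_r3_z.png",340,120,385,150,16);crop("pics/side_r3.png","pics/side_r3_z.png",270,125,330,170,12)
E
```

```text
14.4 [ 0.6222 -0.0599  0.0908] 0.012877246791275374 [-0.4  0.1 -1.1] [0.09 0.7  0.03]
[ -6.98   1.73 -37.61] [ 0.41  0.7  -0.62  2.34  2.34  0.59 -2.35]
side 393 underside z med 0.0302631390079987 slopes deg [-0.1   0.33] z at holes 0.029013985153300864
top 710 underside z med 0.030351010341511477 slopes deg [-0.25  0.15] z at holes 0.029042399540080366
```

View pics/side_r3_z.png

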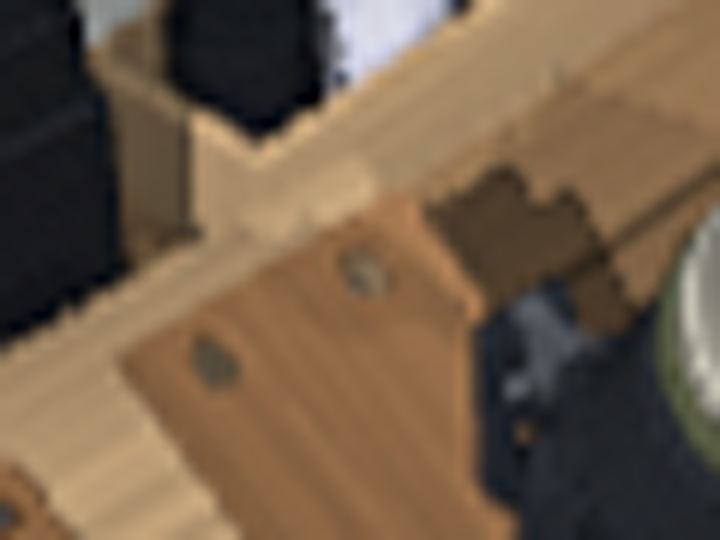

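View pics/top_r3_z.png

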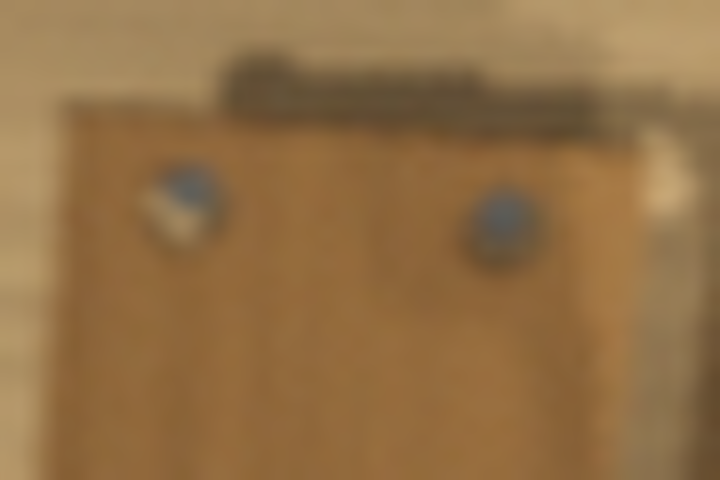

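```bash
python3 - <<'E'
from lidfit import *
for z in (.029,):
  for y in (.026,-.026):
    tip=pins+Rr@np.array([0,y,.023]); 
    for dx,dy in ((0,0),(.003,0),(0,.003)):
        h=pins+Rr@np.array([dx,y+dy,z+.006]);print(y,dx,dy,"tip-hole px",(proj("top",tip)-proj("top",h)).round(2),((proj("top",h)-[340,120]+.4)*16).round(0), ((proj("side",h)-[270,125]+.4)*12).round(0))
E
```

```text
0.026 0 0 tip-hole px [ 0.04 -1.31] [180. 206.] [221. 353.]
0.026 0.003 0 tip-hole px [-0.06 -0.2 ] [182. 188.] [214. 343.]
0.026 0 0.003 tip-hole px [ 1.18 -1.22] [162. 205.] [212. 358.]
-0.026 0 0 tip-hole px [-0.16 -1.33] [498. 231.] [372. 262.]
-0.026 0.003 0 tip-hole px [-0.29 -0.22] [500. 213.] [365. 253.]
-0.026 0 0.003 tip-hole px [ 0.99 -1.24] [479. 229.] [364. 267.]
```

Call:
move_arm --pt "-0.0001 -0.001 0 0 0 0" --pt "0.0022 -0.0002 -0.0034 0 0 0" --pt "0.0022 -0.0002 -0.0034 0 0 0" --pt "0.0022 -0.0002 -0.0034 0 0 0" --pt "0.0022 -0.0002 -0.0034 0 0 0" --pt "0.0022 -0.0002 -0.0034 0 0 0" --pt "0 0 0 0 0 0" --pt "0 0 0 0 0 0" --pt "0 0 0 0 0 0"

```text
time: 15.3
tool_pos: [0.633, -0.0618, 0.0734]
tool_rot: [0.958, -0.037, 0.284, 0.011]
contact_force: [0.4, 0.0, -0.6]
width: 0.0123
```

```bash
python3 look.py r4 rack; python3 - <<'E'
from goals import *
o=arm.get_obs();print(((o['tool_pos']-[.6075,-.0605,.1261])@Rr*1000).round(2),o['joint_pos'].round(2))
from lidfit import depthplane; depthplane("r4")
crop("pics/top_r4.png","pics/top_r4_z.png",340,120,385,150,16);crop("pics/side_r4.png","pics/side_r4_z.png",270,125,330,170,12)
E
```

```text
15.4 [ 0.633  -0.0619  0.0735] 0.012594582451870697 [ 0.5  0.1 -1.9] [ 0.04  0.76 -0.09]
[ -7.2    0.6  -58.03] [ 0.41  0.75 -0.62  2.33  2.36  0.61 -2.35]
side 391 underside z med 0.009737447483766667 slopes deg [-0.07  0.06] z at holes 0.00844547698298322
top 679 underside z med 0.010208431368397204 slopes deg [ 0.12 -0.08] z at holes 0.008932831509555919
```

View pics/side_r4_z.png

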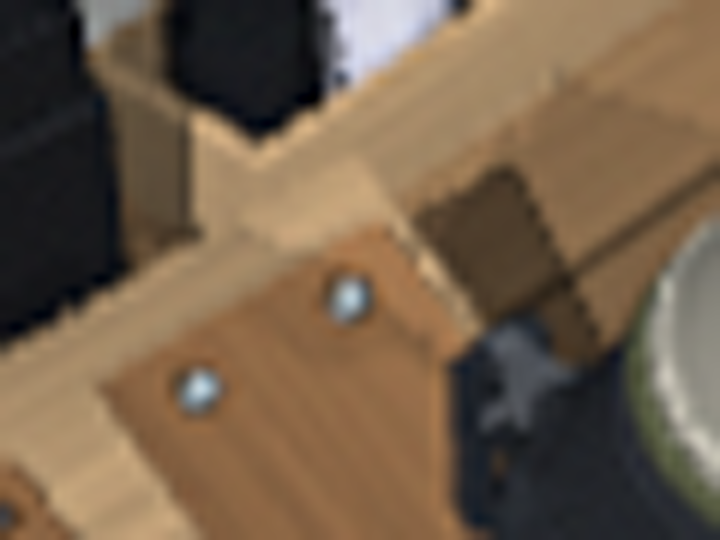

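View pics/top_r4_z.png

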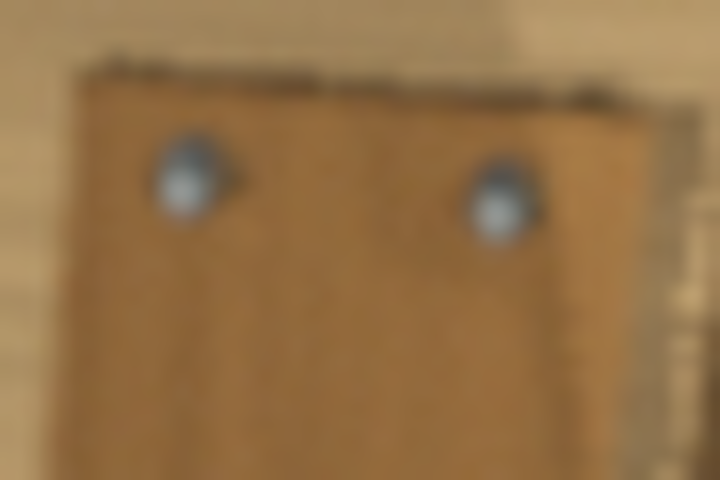

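Both pins now show through both holes, top-zoom (188,180) and (500,205), with no contact force. I'll lower the rest of the way.

Call:
move_arm --pt "0.00095 -7e-05 -0.00147 0 0 0" --pt "0.00095 -7e-05 -0.00147 0 0 0" --pt "0.00095 -7e-05 -0.00147 0 0 0" --pt "0.00095 -7e-05 -0.00147 0 0 0" --pt "0.0004 0 -0.0006 0 0 0" --pt "0.0004 0 -0.0006 0 0 0" --pt "0 0 0 0 0 0" --pt "0 0 0 0 0 0"

```text
time: 16.2
tool_pos: [0.6373, -0.0621, 0.0667]
tool_rot: [0.958, -0.037, 0.284, 0.011]
contact_force: [-4.4, 0.5, 7.7]
width: 0.0126
```

```bash
python3 look.py r5 rack; python3 - <<'E'
from goals import *
o=arm.get_obs();print(((o['tool_pos']-[.6075,-.0605,.1261])@Rr*1000).round(2),(o['contact_force']@Rr).round(1))
from lidfit import depthplane; depthplane("r5")
E
```

```text
16.3 [ 0.6373 -0.0621  0.0667] 0.012637161217017608 [-4.7 -0.1  6.3] [-0.18  0.72 -0.2 ]
[ -7.34   0.69 -66.04] [-0.5 -0.4  7.8]
side 391 underside z med 0.0017769321646699046 slopes deg [0.46 0.77] z at holes 0.0008134757517482168
top 665 underside z med 0.002380532968317327 slopes deg [ 0.24 -0.12] z at holes 0.0011052876564667862
```

Call:
move_arm --pt "0 0 0 0 0 0" --pt "0 0 0 0 0 0" --pt "0 0 0 0 0 0" --pt "0 0 0 0 0 0" --pt "0 0 0 0 0 0" --pt "0 0 0 0 0 0" --pt "0 0 0 0 0 0" --pt "0 0 0 0 0 0" --gripper 0

```text
time: 17.1
tool_pos: [0.6376, -0.0622, 0.0662]
tool_rot: [0.958, -0.037, 0.284, 0.011]
contact_force: [-0.4, 1.0, -0.5]
width: 0.0856
```

```bash
python3 look.py r6 rack
```

```text
17.2 [ 0.6377 -0.0622  0.0663] 0.08538567197449218 [ 0.3 -0.2 -0.2] [ 0.06  0.58 -0.02]
```

View pics/side_r6_c.png

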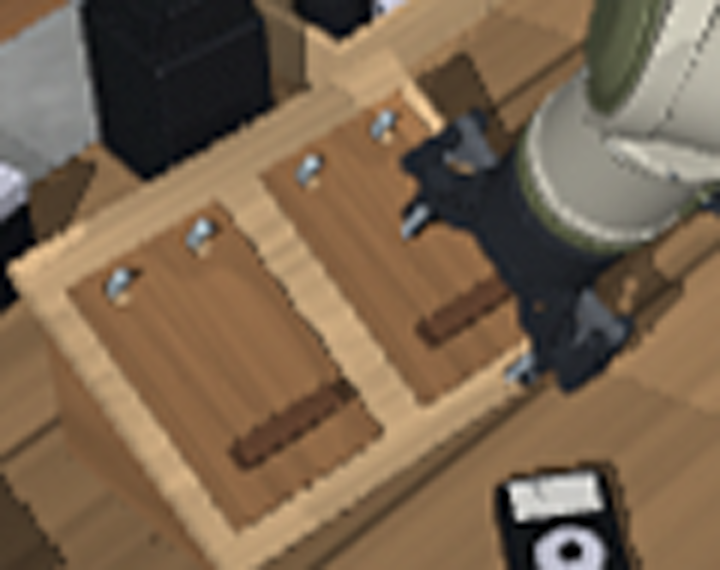

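Call:
move_arm --pt "-0.0027 0.0002 0.0042 0 0 0" --pt "-0.0043 0.0003 0.0067 0 0 0" --pt "-0.0054 0.0004 0.0084 0 0 0" --pt "-0.0054 0.0004 0.0084 0 0 0" --pt "-0.0054 0.0004 0.0084 0 0 0" --pt "-0.0054 0.0004 0.0084 0 0 0" --pt "-0.0054 0.0004 0.0084 0 0 0" --pt "-0.0108 0.0008 0.0168 0 0 0" --pt "-0.0108 0.0008 0.0168 0 0 0" --pt "-0.0054 0.0004 0.0084 0 0 0" --pt "0 0 0 0 0 0" --pt "0 0 0 0 0 0" --pt "0 0 0 0 0 0"

```text
time: 18.5
tool_pos: [0.577, -0.0577, 0.1606]
tool_rot: [0.958, -0.037, 0.284, 0.011]
contact_force: [0.1, 1.0, 0.2]
width: 0.0852
```

```bash
python3 look.py r7 rack; python3 -c "
from lidfit import depthplane; depthplane('r7')
from h import *
print(arm.get_obs()['joint_pos'].round(2))"
```

```text
18.6 [ 0.5768 -0.0576  0.1604] 0.08488623168117623 [-1.2 -0.6 -0.1] [0.05 0.61 0.02]
side 458 underside z med 0.0013529009288481102 slopes deg [-0.11  0.17] z at holes 0.0005375926272581637
top 710 underside z med 0.0010633768050355664 slopes deg [-0.34  0.16] z at holes 0.0005888517522963403
[ 0.41  0.52 -0.61  2.4   2.24  0.46 -2.31]
```

View pics/side_r7_c.png

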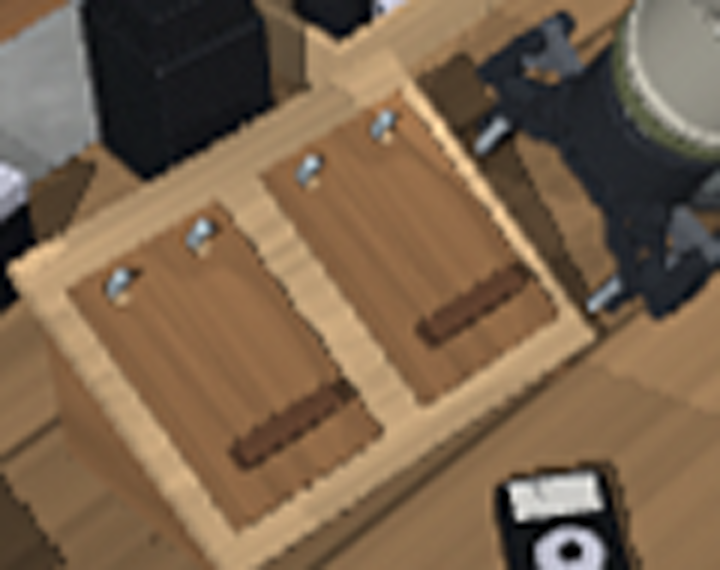

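View pics/top_r7_c.png

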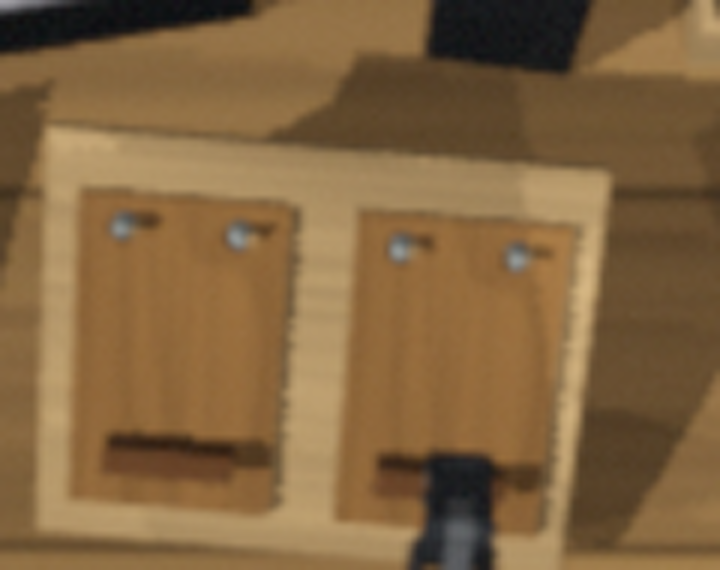

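View pics/side_r7.png

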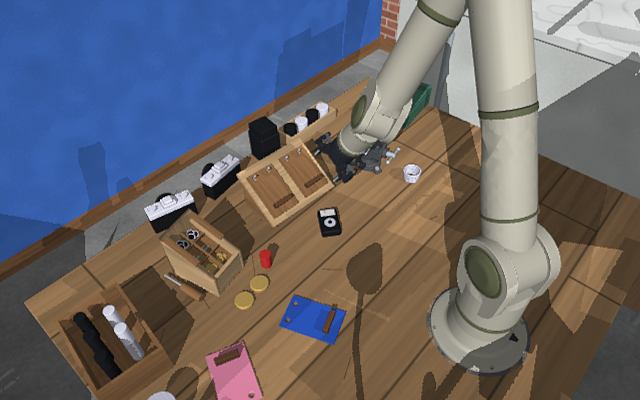

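The lid hangs flat on both free pins, level with the other lid. The bystanders haven't moved and the gripper is clear, so I'm handing in.

```bash
python3 -c "
from bench import arm
print(arm.sign_off())"
```

```text
the job is handed in; nothing more can be done
None
```

The lid is off the parts case and hanging on the rack's free pins, and I handed the job in at about 18.6 s. The sign-off gives no verdict.

**What I did:** I gripped the lid by its bar and tilted its low end up about 2.2°, roughly 6 mm, to clear the stop lip. I then slid it 110 mm down the slope until it was clear of the grooves and carried it high across to the rack. I corrected its position above the free pins, lowered it until it met the board, let go and backed off about 110 mm.

**Last checks:**
- **Position:** Both pins come through both holes, with the grip bar uppermost and the low end down the slope, just like the lid beside it.
- **Flatness:** Depth readings put the underside about 0.6 mm off the board at the holes and within about 0.4° of flat.
- **Forces:** The highest force I read was about 9 N, when the lid rubbed on the stop lip near the end of the slide. Contact with the board was about 8 N, and the final readings were about 1 N, with the arm touching nothing.
- **Surroundings:** In the last pictures the loose things look unmoved. The arm kept well away from the vise and the hanging lid.

**What disagreed:** The two cameras differed by about 3 mm across the bench (y). I allowed for that by measuring the lid relative to the pins in each picture. One wrist joint (joint 6) came within 0.01 rad of its limit while crossing to the rack, but it did not pass it in any reading.

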